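# Load and lock the adsorbent cartridge of a bench air sampler

## Task

Load the cartridge into the bench air sampler: lift the dust flap over the inclined port past its balance point so that it stands open by itself, put the cartridge in the port with the tongue of its slide keeper on the side of the steel catch, and press it fully home against the sprung seat. While it is held home, slide the keeper under the catch as far as it goes, then let go so that the cartridge stays locked in and the flap stays open. Leave the beaker, the bottle and the timer where they stand.

Things in the scene. Friction and masses are not known exactly. Their poses are not given: they have to be found in the camera images.
- port: The port: a bore 43 (its x) by 59 mm (y), 76 mm deep, in the sloping top of a fixed white housing 166 long, 128 wide, 146 mm high. Origin: centre of the mouth, 120 mm above the worktop. z points out of the bore, leaning 30 degrees from vertical toward the housing's front, where the robot stands; x runs up the slope to the hinge; y runs across, toward the steel catch.
- catch (a point): Centre of the underside of the catch's lip, at y 49, z 18.5 mm of the port frame. The catch is a steel inverted-L bracket beside the mouth: lip at y 38 to 60 mm, x -16 to 16, 8 mm thick, its top 26.5 mm above the mouth plane, on a post at y 53 to 60.
- flap (a joint): The dust flap, rad: 0 shut over the mouth, 2.007 at its open stop. An aluminium plate 78 x 70 mm on a hinge along the port's y, with a dark steel counterweight bar behind. Opening lifts its front edge up and back, away from the robot. Below about 1.07 it falls shut, beyond that it falls open by itself and stays; it needs under 1 N at the bar.
- flap_bar (a point): Middle of the flap's pull bar, a round steel bar 10 mm thick and 54 mm long along the port's y, overhanging the front of the housing with free air in front, behind and below; 127 mm from the hinge axis.
- flap_hinge (a point): Point on the flap's hinge axis, at x 50, z 10 mm of the port frame; the axis runs along the port's y.
- cartridge: The loose cartridge (0.2 to 0.4 kg), standing upright on its foot: grey block with a metal sleeve, 40 mm (x) by 56 mm (y), foot tapered over its lowest 8 mm, 70 mm tall up to a flange 50 x 66 x 10 mm. Origin: centre of the foot's underside; z up through the fin, y the way the keeper slides out. It fits the port only up to the flange, with its x, y, z axes along the port's (1.5 mm play a side).
- cartridge_flange (a point): Centre of the underside of the cartridge's flange, 70 mm above its origin. Fully home, the flange lies on the mouth and this point is at the port's origin; resting on the unpressed sprung seat it stands 13 mm out along the port's z.
- keeper (a joint): The steel slide keeper on top of the cartridge, m: 0 drawn back (may start up to 0.002 out), 0.018 fully out toward the cartridge's +y; rubs with about 4 N and stays where left. Its tongue, 24 wide and 6 mm thick, top 86.3 mm above the foot, then reaches 16 mm past the flange, 11 mm under the catch's lip. It enters only with the cartridge within about 2 mm of home, else it butts on the lip.
- keeper_grip (a point): Grip point of the keeper's upright fin, 12 mm thick (cartridge y), 32 mm wide (x), 38 mm tall; this point is on its middle plane, 112 mm above the cartridge's foot and 12 mm below the fin's top; 16 mm to -y of the cartridge's middle when drawn back. The whole cartridge can be carried and pressed down by this fin.
- seat (a joint): The sprung rubber seal seat at the bottom of the bore, m pressed in: 0 up (seat face 57 mm below the mouth), 0.013 with the cartridge home. Pushing back with about 5 N at 0 and 11 N at 0.013; released with the keeper under the catch, the cartridge springs back about 2 mm and stays there.
- beaker: Bystander: clear beaker, 58 mm wide, 70 mm tall, right of the sampler; origin under its centre.
- media_bottle_b: Bystander: glass bottle with blue cap, 68 mm wide, 128 mm tall, left behind the sampler; origin under its centre.
- timer: Bystander: flat white timer, 66 x 66 x 16 mm, left in front of the sampler; origin under its centre.

How it is judged:
By the outcome, as a careful person would: the job done as asked, in the order asked, and still so for the second after the job is handed in, with the robot touching nothing.
It also fails if it takes over 48 s, if anything falls off the work surface, if the arm or the gripper's body presses on something with over 40 N, if the wrist force passes 120 N, or if a joint passes its speed limit or range.

## Robot

A 7-joint arm with a two-finger parallel gripper is mounted at the origin on a cart in front of the work surface, level with it; the furniture and walls round the work are solid. World frame = base frame: x ahead of the robot, y to its left, z up, the work surface at z = 0. Lengths are in m, angles in rad, forces in N, time in s.
With the tool pointing down it reaches from about 0.35 to 0.9 m from the base axis. Payload 8.1 kg.
Tool frame: the origin (TCP) lies between the finger pads; the fingertips stand 22 mm ahead of it and the grasp point (between the pads) lies 3 mm ahead of it; z points along the fingers, x is the direction in which the jaws open and shut, and the axes are right-handed (so a half turn about z gives the same grasp; the last joint's range is limited). The gripper opens to 92 mm and grips with 3 to 60 N. Pads are 19 mm wide; open, the fingers measure 130 mm over their backs; the gripper's body (75 mm by 190 mm) begins 47 mm behind the grasp point.
Start: joints at [1.187, 0.434, 0.025, 1.573, -0.012, 1.134, -0.075], TCP at [0.173, -0.601, 0.249] pointing down, gripper open.
Joint ranges: [-2.62, 2.62], [-0.44, 2.09], [-1.27, 1.32], [0.08, 2.57], [-1.32, 4.46], [0.12, 2], [-2.74, 2.74]. Speed limits (rad/s): [2.22, 2.22, 3.01, 3.01, 3.14, 3.14, 3.14].

## Interface

Orientations are given as a rotation vector (axis times angle).
In Python, from cell import arm, vision, order gives the robot as it stands.
- The arm moves only by the tool apply_moves, never from a script. Its argument "commands" is a list of rows, each a list of 6 numbers: the shift along the tool's x, y, z in cm, then the turn, a rotation vector about the tool's x, y, z in rad. A call has 1 to 5 rows; each row shifts and turns the commanded pose from where the row before left it, along the tool's axes as they then stand; what a row does not reach is not made up. A row lasts 1/10 s, in which the tool goes at most 50 mm and 8.59 degrees, less where a joint would pass 70% of its speed; a pose out of reach is approached as far as the arm can. A call with a gripper value outside its range is refused whole. "claw" is the closure, from -1 (fully open) to 1 (shut), so that 0 is half open, set as the call begins (left out, the last holds). The fingers move at their own pace and stop on an object; "newtons" is the grip in N (left out, the last holds). Time passes only in rows, so rows that do not move let the fingers close. It gives the time, the measured TCP pose, the force and the opening at its end, in the units of the state.
- arm.observe(): the state, without advancing time (a new reading comes with each control period).
- vision.get_image(name): name is "side" or "top"; returns (picture, depth): 420x560x3 uint8, red, green, blue; 420x560 float32, m along the optical axis (not along the pixel's ray), 0 where there is no reading.
- vision.get_calibration(name): a dict with "K" (3x3 intrinsics, pixels), "D" ([k1, k2, p1, p2, k3] as OpenCV has them; the pictures are not rectified), "R" (3x3) and "t" (3): a world point X has camera coordinates R X + t. Camera axes: x right, y down, z forward; pixel columns grow to the right and rows downward; lengths in m; the calibration is good to about 2 mm. A picture is of the moment at which its call begins. get_calibration takes no time and is no camera call.
- order.sign_off(): hands the job in, once; it reports no verdict.
The state is a dict: "clock": time; "joints": joint angles; "dq": joint speeds; "joint_efforts": joint torques, N m; "position": TCP position; "ee_rot": TCP orientation; "force": force on the tool from outside, world axes, zero at the start; "ft_torque": the same for the moment, N m; "width": opening from 0.0 (shut) to 1.0 (fully open).
Only numpy, scipy, OpenCV 4.12 (cv2) and the standard library are available. Lean on these libraries where they do the work, as an engineer would, in place of code of your own. Each camera call takes 0.05 s, during which the arm holds its last target.

## Working session

There is one attempt and no reset: what is moved stays moved. The work goes in short steps, Python scripts to look and compute and a tool call to move; the robot and the scene stay as the last step left them, time stands still between calls to the robot, and variables do not carry over. Pictures are saved under pics/ and viewed, and the job is handed in when it is done.

Besides the shell and the picture viewer there is one more tool, called as name(argument=value, ...) on one line, values as JSON. apply_moves: Moves the arm, as the interface text tells. Its arguments: {"type":"object","properties":{"commands":{"type":"array","items":{"type":"array","items":{"type":"number"}}},"claw":{"type":"number"},"newtons":{"type":"number"}},"required":["commands"]}

```bash
ls; mkdir -p pics
python3 - <<'E'
from cell import arm, vision, order
import cv2, numpy as np
s=arm.observe()
for k,v in s.items(): print(k,v)
for n in("side","top"):
    im,d=vision.get_image(n); cv2.imwrite(f"pics/{n}0.png",im[:,:,::-1]); np.save(f"pics/{n}0d.npy",d)
    c=vision.get_calibration(n); print(n,c)
    R=np.array(c["R"]);print("cam pos",-R.T@np.array(c["t"]))
E
```

```text
pics
clock 0.0
joints [ 1.18739842  0.43522917  0.02496059  1.57409749 -0.01159314  1.133994
 -0.07514899]
dq [-0.00087525 -0.00036129  0.00090486  0.00075942  0.00117967 -0.00116575
  0.00032725]
joint_efforts [ 1.38355448e-03 -6.67844868e+01  9.85671692e-01 -3.14460647e+01
 -6.03642035e-02  4.29651293e-02  1.61475141e-04]
position [ 0.17302176 -0.60007658  0.24794081]
ee_rot [-2.50968314e+00  1.88834928e+00  2.11506683e-03]
force [0.31102995 0.64321676 0.18540712]
ft_torque [ 0.00879039 -0.01177207  0.0554048 ]
width 1.001417966198291
side {'K': array([[451.75302527,   0.        , 283.14838821],
       [  0.        , 451.75302527, 207.40409055],
       [  0.        ,   0.        ,   1.        ]]), 'D': array([-0.05715083,  0.        ,  0.        ,  0.        ,  0.        ]), 'R': array([[-0.71405447,  0.69999935, -0.01127464],
       [ 0.53369628,  0.53384827, -0.65587674],
       [-0.45309435, -0.47434896, -0.7547838 ]]), 't': array([ 0.41126852, -0.22516911,  1.46331515])}
cam pos [1.07685987 0.52644046 0.96144029]
top {'K': array([[391.13328018,   0.        , 273.29450621],
       [  0.        , 391.13328018, 211.40928192],
       [  0.        ,   0.        ,   1.        ]]), 'D': array([-0.07414564,  0.        ,  0.        ,  0.        ,  0.        ]), 'R': array([[-0.11071918, -0.99383544,  0.00569111],
       [-0.9728084 ,  0.10720095, -0.20530898],
       [ 0.20343325, -0.028268  , -0.97868066]]), 't': array([0.01364554, 0.58606511, 0.85826798])}
cam pos [ 0.39703964 -0.02500379  0.96021705]
```

View pics/side0.png

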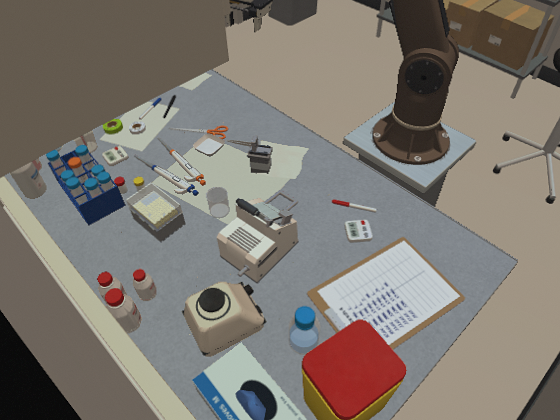

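View pics/top0.png

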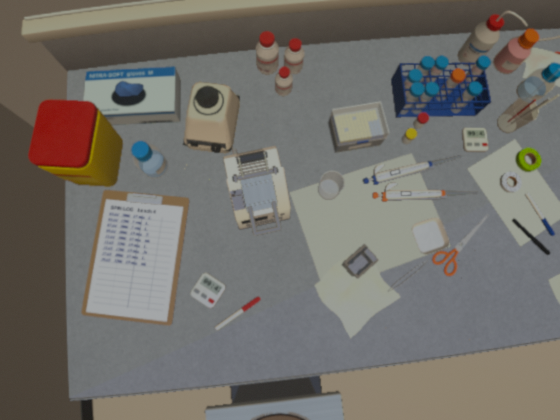

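The side view shows the sampler near (260,240) and the cartridge near (260,155). In the top view they are at (260,190) and (360,262), with the beaker at (330,185), the bottle at (150,158) and the timer at (208,290). Next I'll zoom in.

```bash
cat > h.py <<'E'
import cv2, numpy as np
from cell import arm, vision, order
from scipy.spatial.transform import Rotation as Ro
def world(name,d):
    c=vision.get_calibration(name);K,D,R,t=[np.array(c[k],float) for k in"KDRt"]
    v,u=np.mgrid[0:420,0:560]
    p=cv2.undistortPoints(np.stack([u,v],-1).reshape(-1,1,2).astype(np.float64),K,D).reshape(420,560,2)
    X=np.dstack([p,np.ones((420,560))])*d[...,None]
    return (X-t)@R
def ray(name,uv):
    c=vision.get_calibration(name);K,D,R,t=[np.array(c[k],float) for k in"KDRt"]
    p=cv2.undistortPoints(np.array(uv,float).reshape(-1,1,2),K,D).reshape(-1,2)
    r=np.c_[p,np.ones(len(p))]@R
    return -R.T@t, r/np.linalg.norm(r,axis=1,keepdims=True)
def plane(name,uv,z):
    o,r=ray(name,uv); return o+r*((z-o[2])/r[:,2:3])
def tri(uvs,uvt):
    o1,a=ray("side",uvs);o2,b=ray("top",uvt);out=[]
    for p,q in zip(a,b):
        s=np.linalg.lstsq(np.c_[p,-q],o2-o1,rcond=None)[0]
        x,y=o1+s[0]*p,o2+s[1]*q; out.append([*((x+y)/2),np.linalg.norm(x-y)])
    return np.array(out)
def proj(name,X):
    c=vision.get_calibration(name);K,D,R,t=[np.array(c[k],float) for k in"KDRt"]
    return cv2.projectPoints(np.array(X,float).reshape(-1,1,3),cv2.Rodrigues(R)[0],t,K,D)[0].reshape(-1,2)
def shot(name,tag,box=None,s=1):
    im,d=vision.get_image(name); np.save(f"pics/{tag}d.npy",d); cv2.imwrite(f"pics/{tag}.png",im[:,:,::-1])
    if box: crop(tag,box,s)
    return im,d
def crop(tag,box,s):
    im=cv2.imread(f"pics/{tag}.png");x0,y0,x1,y1=box
    cv2.imwrite(f"pics/{tag}_c.png",cv2.resize(im[y0:y1,x0:x1],None,fx=s,fy=s,interpolation=cv2.INTER_CUBIC))
E
python3 - <<'E'
from h import *
crop("side0",(200,130,320,290),3.7) 
im=cv2.imread("pics/side0.png");a=im[180:290,200:320];b=im[125:185,220:300]
cv2.imwrite("pics/s_a.png",cv2.resize(a,None,fx=5,fy=5,interpolation=2));cv2.imwrite("pics/s_b.png",cv2.resize(b,None,fx=8,fy=8,interpolation=2))
im=cv2.imread("pics/top0.png");a=im[140:245,215:315];b=im[235:290,325:395]
cv2.imwrite("pics/t_a.png",cv2.resize(a,None,fx=5.5,fy=5.5,interpolation=2));cv2.imwrite("pics/t_b.png",cv2.resize(b,None,fx=8,fy=8,interpolation=2))
E
```

```text
(no output)
```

View pics/s_a.png

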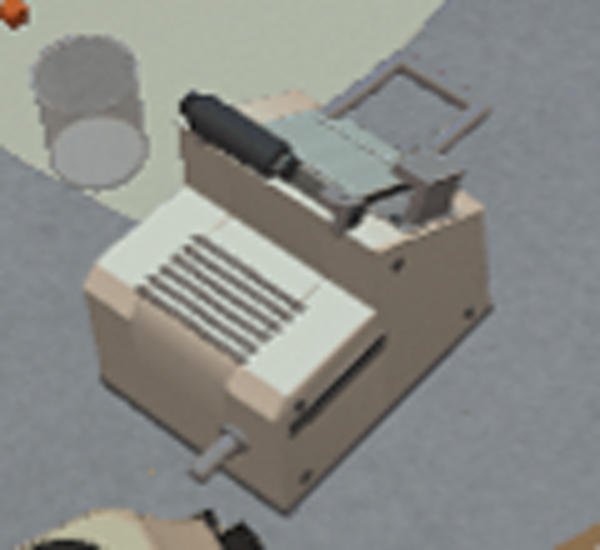

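View pics/s_b.png

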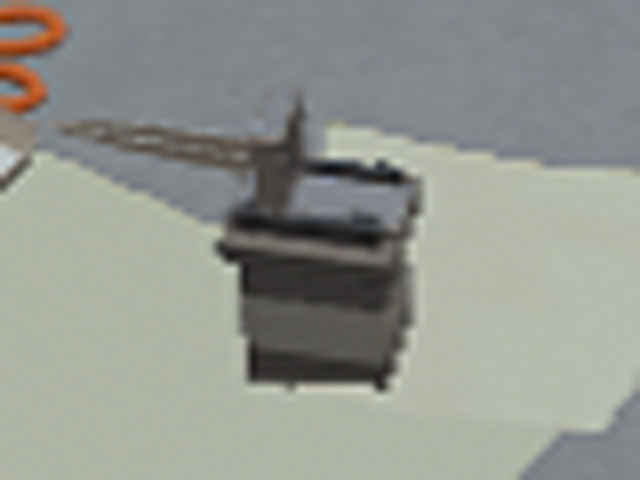

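View pics/t_a.png

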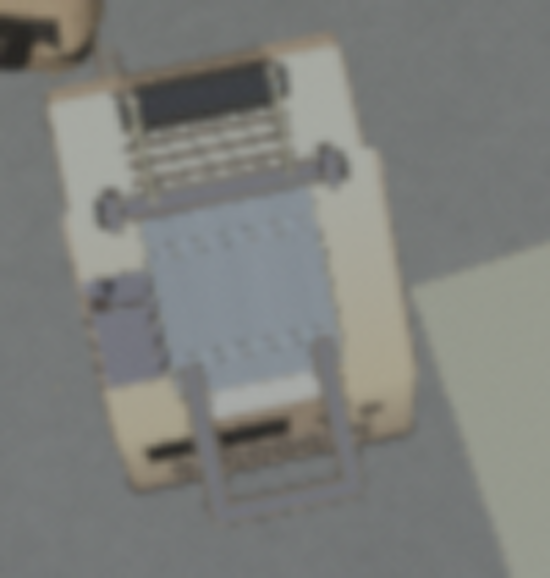

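View pics/t_b.png

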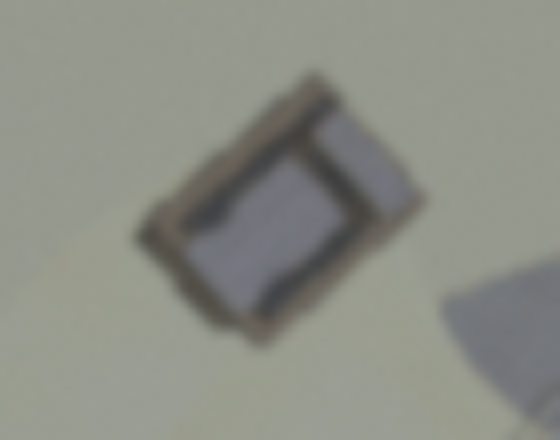

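Run:
```python
from h import *
np.set_printoptions(precision=4,suppress=True)
d=np.load("pics/top0d.npy");W=world("top",d);S=world("side",np.load("pics/side0d.npy"))
im=cv2.imread("pics/top0.png")
print("table z top",np.median(W[300:340,330:360,2]),"side",np.median(S[210:230,320:335,2]))
# cartridge
def box(W,r): x0,y0,x1,y1=r; return W[y0:y1,x0:x1].reshape(-1,3)
P=box(W,(325,235,395,290)); 
for lo,hi in((.07,.085),(.085,.1),(.115,.14)):
    q=P[(P[:,2]>lo)&(P[:,2]<hi)]; print(lo,len(q),q.mean(0) if len(q) else '',cv2.minAreaRect((q[:,:2]*1000).astype(np.float32)) if len(q)>3 else '')
Q=box(S,(230,130,280,180))
for lo,hi in((.07,.085),(.085,.1),(.115,.14)):
    q=Q[(Q[:,2]>lo)&(Q[:,2]<hi)]; print('side',lo,len(q),q.mean(0) if len(q) else '',cv2.minAreaRect((q[:,:2]*1000).astype(np.float32)) if len(q)>3 else '')
# height map of sampler, coarse
print((W[150:240:4,222:298:4,2]*1000).astype(int))
```

```text
table z top 0.008482523195454547 side -0.0008415839702395934
0.07 239 [ 0.4441 -0.2293  0.0804] ((445.06048583984375, -232.9408416748047), (50.69853210449219, 66.86506652832031), 33.407772064208984)
0.085 292 [ 0.4401 -0.2246  0.0885] ((443.3542175292969, -230.48345947265625), (36.400150299072266, 60.004024505615234), 33.30442428588867)
0.115 99 [ 0.4524 -0.244   0.1239] ((453.2185363769531, -244.80401611328125), (31.3448486328125, 13.425045013427734), 32.674102783203125)
side 0.07 163 [ 0.4524 -0.2206  0.0793] ((444.53814697265625, -230.11351013183594), (50.01773452758789, 67.71145629882812), 34.914764404296875)
side 0.085 139 [ 0.443  -0.2247  0.0886] ((443.4432678222656, -228.91458129882812), (40.42030334472656, 61.528446197509766), 37.63683319091797)
side 0.115 46 [ 0.4532 -0.2407  0.1222] ((452.0125732421875, -242.38595581054688), (31.328990936279297, 12.02143669128418), 30.34284210205078)
[[ 33  32  34  58  -2  -2   1   3  88  93  98  98  98  98   0  -3  -4  -2
    0]
 [ -1   0   2  91  92  96 202 202 206 204 205 199  97  99  96   0   0   2
    1]
 [  1  97  98  98 101 205 204 
[... 971 characters left out ...]
 118 116 116 115 113 111 120 102 100 100  99
   -1]
 [  0  -2   0 134 108 108 103 118 112 103 105 102  98 119  99  96  88  70
    0]
 [ -1   0  -2 101 104 103 102 118  98  99  99  90  83 114 113  72  51   0
    0]
 [  3   0   2   1  98  99  92 114  79  81  75  66  47  45 114  24  17   2
    0]
 [  2  -2   1  -2  72  76  70  57 115  39  28  26  14   8 115   0   0  -1
    3]
 [  3   0  -1   0  12  31  21  14 118  -1  -1   0   4   0 116   4  -1   1
    2]
 [  0   0   1   1   0  -3   0  -1 115   0 113 115 112 109 111   0   0   1
   -1]
 [  0   1   0   0   1   1   0   2 113 112   0   1   2   1   0   0   0   0
    1]
 [ -3  -2   0   0   0   0  -1   1   0   3   0   0   0   0   2   0   0   0
    1]]
```

Run:
```python
from h import *
np.set_printoptions(precision=4,suppress=True)
W=world("top",np.load("pics/top0d.npy"))
S=world("side",np.load("pics/side0d.npy"))
for nm,W,r in(("top",W,(215,140,315,245)),("side",S,(200,180,320,290))):
    x0,y0,x1,y1=r;P=W[y0:y1,x0:x1].reshape(-1,3);P=P[P[:,2]>.02]
    # housing footprint
    q=P[(P[:,2]<.165)]
    ctr=np.array([.62,.05])
    print(nm,"all rect",cv2.minAreaRect((P[:,:2]*1000).astype(np.float32)))
    np.save(f"pics/P_{nm}.npy",P)
    # slope plane ransac with 30deg tilt
    rng=np.random.default_rng(0);best=0
    Q=P[(P[:,2]>.09)&(P[:,2]<.16)]
    res=[]
    used=np.zeros(len(Q),bool)
    for rep in range(3):
        best=0
        R=Q[~used]
        for i in range(4000):
            a,b,c=R[rng.choice(len(R),3,False)];n=np.cross(b-a,c-a);l=np.linalg.norm(n)
            if l<1e-5: continue
            n/=l; n*=np.sign(n[2])
            if not .82<n[2]<.91: continue
            m=abs((R-a)@n)<.0025
            if m.sum()>best: best=m.sum();bm=m
        I=R[bm];c=I.mean(0);n=np.linalg.svd(I-c)[2][2];n*=np.sign(n[2])
        print(rep,best,c,n,"tilt",np.degrees(np.arccos(n[2])),"yaw",np.degrees(np.arctan2(-n[1],-n[0])), "d",n@c)
        used[np.where(~used)[0][bm]]=True
```

```text
top all rect ((599.2255249023438, -29.198028564453125), (394.0555419921875, 142.111083984375), 11.834834098815918)
0 1002 [ 0.6164 -0.0363  0.1283] [-0.5216 -0.1774  0.8346] tilt 33.429340220418425 yaw 18.783027254667534 d -0.20797558279344747
1 621 [ 0.6127 -0.0062  0.1273] [-0.5374  0.0599  0.8412] tilt 32.7359083614265 yaw -6.35614121119013 d -0.22252461113276156
2 323 [ 0.6737 -0.01    0.1067] [ 0.4127 -0.048   0.9096] tilt 24.54855041444273 yaw 173.37246639708312 d 0.37560239935712114
side all rect ((784.987060546875, 152.962646484375), (947.1307373046875, 245.02330017089844), 54.444454193115234)
0 463 [ 0.6949 -0.0031  0.1063] [0.4319 0.05   0.9006] tilt 25.76920306450204 yaw -173.4011817378392 d 0.39565469463875835
1 377 [ 0.6706 -0.003   0.11  ] [0.446  0.0283 0.8946] tilt 26.54778245467346 yaw -176.37182622242423 d 0.3973967752837976
2 345 [ 0.6566 -0.0047  0.1082] [ 0.4302 -0.0225  0.9025] tilt 25.515931063394632 yaw 177.00719566269674 d 0.38021571716502495
```

Run:
```python
from h import *
np.set_printoptions(precision=4,suppress=True)
def px(c): return [[215+a/5.5-.4,140+b/5.5-.4] for a,b in c]
def line(c,z):
    p=plane("top",px(c),z); v=p[0]-p[1]; print(p[:,:2].ravel(),"len",np.linalg.norm(v),"ang",np.degrees(np.arctan2(-v[0],v[1])), "mid",p.mean(0)[:2])
line([(110,210),(332,165)],.157)      # barrel
line([(222,508),(358,487)],.113)       # bar
line([(130,490),(412,435)],.09)     # front edge? rough
line([(50,98),(338,40)],.09)  # rear edge
# longitudinal
line([(380,155),(410,410)],.12)
line([(68,215),(112,400)],.12)
P=np.load("pics/P_top.npy")
# bar by depth
W=world("top",np.load("pics/top0d.npy"))
B=W[226:236,252:284].reshape(-1,3);B=B[(B[:,2]>.1)&(B[:,2]<.13)]
print("bar",len(B),B.mean(0),cv2.minAreaRect((B[:,:2]*1000).astype(np.float32)))
C=W[190:212,228:246].reshape(-1,3);C=C[(C[:,2]>.13)&(C[:,2]<.16)]
print("catch?",len(C),C.mean(0),cv2.minAreaRect((C[:,:2]*1000).astype(np.float32)))
H=P[(P[:,2]>.18)];print("cw",len(H),H.mean(0),cv2.minAreaRect((H[:,:2]*1000).astype(np.float32)))
im=cv2.imread("pics/top0.png");a=im[140:245,215:290]
cv2.imwrite("pics/t_a2.png",cv2.resize(im[186:242,222:298],None,fx=10,fy=10,interpolation=2))
```

```text
[ 0.6461  0.0259  0.6548 -0.0619] len 0.08827064270423013 ang 5.6787858382880065 mid [ 0.6505 -0.018 ]
[ 0.5318 -0.0045  0.5343 -0.0593] len 0.05483385763825949 ang 2.586161439250532 mid [ 0.5331 -0.0319]
[ 0.547   0.0328  0.5572 -0.0848] len 0.11799423052679388 ang 4.9158661164929 mid [ 0.5521 -0.026 ]
[ 0.7193  0.0512  0.7319 -0.0738] len 0.1256646092598918 ang 5.751640595301645 mid [ 0.7256 -0.0113]
[ 0.6688 -0.0836  0.5618 -0.0831] len 0.10702611999984649 ang -90.2637003844709 mid [ 0.6153 -0.0834]
[0.6573 0.0454 0.5789 0.0346] len 0.07922739016141367 ang -82.10991206000382 mid [0.6181 0.04  ]
bar 153 [ 0.5335 -0.0266  0.113 ] ((532.6165771484375, -29.932361602783203), (63.87876892089844, 20.217313766479492), 83.2916488647461)
catch? 226 [0.6024 0.0251 0.1407] ((602.7189331054688, 27.328392028808594), (35.627532958984375, 46.083370208740234), 83.16081237792969)
cw 322 [ 0.6391 -0.0169  0.2906] ((542.46728515625, -34.71873474121094), (284.9663391113281, 63.29318618774414), 8.335121154785156)
```

View pics/t_a2.png

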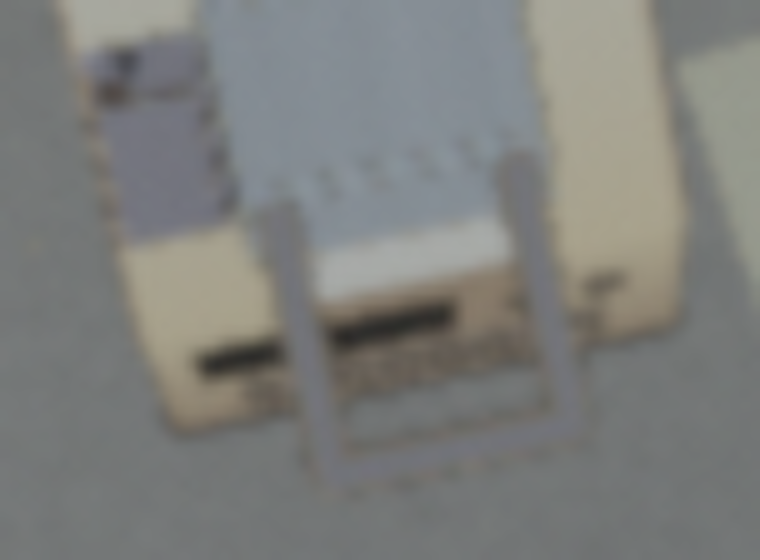

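Run:
```python
from h import *
np.set_printoptions(precision=4,suppress=True)
px=lambda c:[[222+a/10-.45,186+b/10-.45] for a,b in c]
print("front top",plane("top",px([(320,300),(505,262),(420,280)]),.1))
print("front bottom",plane("top",px([(180,435),(680,325)]),.0))
print("plate end",plane("top",px([(245,250),(545,185)]),.115))
print("lip corners",plane("top",px([(92,55),(200,40),(236,215),(125,240)]),[.143]))
print("bar",plane("top",px([(325,470),(585,425)]),.113))
# lip corners expected with yaw
for yaw in(5.5,6,6.5):
    y=np.radians(yaw);Rz=Ro.from_euler('z',y).as_matrix();Ry=Ro.from_euler('y',-30,degrees=True).as_matrix()
    R=Rz@Ry
    h=np.array([.6505,-.018,.1537]); o=h-R@[.05,0,.01]; print(yaw,o, R[:,2])
    L=np.array([[16,60,26.5],[16,38,26.5],[-16,38,26.5],[-16,60,26.5],[50,44,10],[50,-44,10],[-72,0,0]])/1000
    print((o+L@R.T)); print((proj("top",o+L@R.T)-[222,186])*10+4.5); print(proj("side",o+L@R.T)*5-[1000,900]+2.5)
```

```text
front top [[ 0.5713 -0.0048  0.1   ]
 [ 0.5754 -0.047   0.1   ]
 [ 0.5734 -0.0276  0.1   ]]
front bottom [[ 0.5613  0.0356  0.    ]
 [ 0.5753 -0.0913  0.    ]]
plate end [[ 0.5813  0.0102  0.115 ]
 [ 0.5886 -0.0573  0.115 ]]
lip corners [[0.6216 0.0377 0.143 ]
 [0.6224 0.0142 0.143 ]
 [0.583  0.0102 0.143 ]
 [0.5801 0.0343 0.143 ]]
bar [[ 0.5308 -0.0024  0.113 ]
 [ 0.5344 -0.0601  0.113 ]]
5.5 [ 0.6124 -0.0217  0.12  ] [-0.4977 -0.0479  0.866 ]
[[ 0.6072  0.0381  0.151 ]
 [ 0.6093  0.0162  0.151 ]
 [ 0.5818  0.0136  0.135 ]
 [ 0.5796  0.0355  0.135 ]
 [ 0.6463  0.0258  0.1537]
 [ 0.6547 -0.0618  0.1537]
 [ 0.5503 -0.0276  0.084 ]]
[[  92.4146  110.5158]
 [ 193.7139   90.0354]
 [ 223.4753  230.2065]
 [ 123.3956  250.573 ]
 [ 132.3245  -74.1715]
 [ 533.4292 -154.2507]
 [ 432.3903  392.8162]]
[[423.9092 182.7664]
 [388.1739 159.9884]
 [426.176  147.8191]
 [461.3885 169.9468]
 [344.8092 210.409 ]
 [206.6336 119.5615]
 [414.3942 136.8984]]
6 [ 0.6124 -0.022   0.12  ] [-0.4973 -0.0523  0.866 ]
[[ 0.6067  0.0377  0.151 ]
 [ 0.609   0.0159  0.151 ]
 [ 0.5815  0.013   0.135 ]
 [ 0.5792  0.034
[... 258 characters left out ...]
24.0838 181.7599]
 [388.0972 159.2388]
 [425.7054 146.851 ]
 [461.1533 168.7252]
 [345.3553 209.9099]
 [206.0825 120.0273]
 [413.0864 136.085 ]]
6.5 [ 0.6124 -0.0223  0.12  ] [-0.4968 -0.0566  0.866 ]
[[ 0.6063  0.0373  0.151 ]
 [ 0.6087  0.0155  0.151 ]
 [ 0.5812  0.0124  0.135 ]
 [ 0.5787  0.0342  0.135 ]
 [ 0.6455  0.0257  0.1537]
 [ 0.6555 -0.0617  0.1537]
 [ 0.5505 -0.0294  0.084 ]]
[[  96.3822  114.5369]
 [ 197.3479   92.3432]
 [ 229.2666  232.0398]
 [ 129.5247  254.1121]
 [ 133.0146  -70.8152]
 [ 532.6642 -157.5749]
 [ 439.9484  391.1941]]
[[424.2467 180.753 ]
 [388.0118 158.4903]
 [425.224  145.8867]
 [460.9044 167.5062]
 [345.8956 209.4074]
 [205.5364 120.4965]
 [411.77   135.2809]]
```

```bash
cat >> h.py <<'E'
def toolR(yaw,tilt=0,hd=0):
    """tool down, x at heading yaw deg; then leaned by tilt deg about world axis perpendicular to heading hd so that z points toward hd"""
    y=np.radians(yaw);x=np.array([np.cos(y),np.sin(y),0]);z=np.array([0,0,-1.]);R=np.c_[x,np.cross(z,x),z]
    h=np.radians(hd);ax=np.array([-np.sin(h),np.cos(h),0])
    return Ro.from_rotvec(-ax*np.radians(tilt)).as_matrix()@R
def plan(p,R,step=.05,ang=8.4,mx=99,start=None):
    s=arm.observe()
    p0=np.array(s["position"]);R0=Ro.from_rotvec(s["ee_rot"])
    if start: p0=np.array(start[0]);R0=Ro.from_matrix(start[1])
    R1=Ro.from_matrix(R); dr=(R0.inv()*R1).as_rotvec(); p=np.array(p,float)
    n=int(max(np.ceil(np.linalg.norm(p-p0)/step),np.ceil(np.degrees(np.linalg.norm(dr))/ang),1))
    print("t",round(s["clock"],2),"n",n,"dist",np.linalg.norm(p-p0).round(4),"ang",np.degrees(np.linalg.norm(dr)).round(2),"F",np.round(s["force"],1),"w",round(s["width"],3))
    Rc=R0
    for i in range(min(n,mx)):
        d=Rc.inv().apply((p-p0)/n)*100; w=dr/n
        print([float(x) for x in np.r_[d.round(2),w.round(3)]]); Rc=Rc*Ro.from_rotvec(w)
def st():
    s=arm.observe();R=Ro.from_rotvec(s["ee_rot"]).as_matrix()
    print(round(s["clock"],2),"p",np.round(s["position"],4),"x",R[:,0].round(3),"z",R[:,2].round(3),"F",np.round(s["force"],1),"T",np.round(s["ft_torque"],2),"w",round(s["width"],4),"j",np.round(s["joints"],2))
    return s,R
E
python3 - <<'E'
from h import *
plan([.53,-.031,.24],toolR(6))
E
```

```text
t 0.1 n 14 dist 0.6719 ang 79.92 F [ 0.5 -0.2 -0.1] w 0.999
[-3.2, -3.58, 0.06, -0.0, 0.0, -0.1]
[-2.83, -3.88, 0.06, -0.0, 0.0, -0.1]
[-2.43, -4.14, 0.06, -0.0, 0.0, -0.1]
[-2.0, -4.36, 0.06, -0.0, 0.0, -0.1]
[-1.56, -4.54, 0.06, -0.0, 0.0, -0.1]
[-1.1, -4.67, 0.06, -0.0, 0.0, -0.1]
[-0.63, -4.76, 0.06, -0.0, 0.0, -0.1]
[-0.16, -4.8, 0.06, -0.0, 0.0, -0.1]
[0.32, -4.79, 0.06, -0.0, 0.0, -0.1]
[0.8, -4.73, 0.06, -0.0, 0.0, -0.1]
[1.26, -4.63, 0.06, -0.0, 0.0, -0.1]
[1.72, -4.48, 0.06, -0.0, 0.0, -0.1]
[2.15, -4.29, 0.06, -0.0, 0.0, -0.1]
[2.57, -4.05, 0.06, -0.0, 0.0, -0.1]
```

apply_moves(commands=[[-3.2,-3.6,0,0,0,-0.1],[-2.8,-3.9,0,0,0,-0.1],[-2.4,-4.1,0,0,0,-0.1],[-2.0,-4.4,0,0,0,-0.1],[-1.6,-4.5,0,0,0,-0.1]], claw=0.39, newtons=10)

```text
clock: 0.6
position: [0.3013, -0.3955, 0.2486]
ee_rot: [-2.902, 1.203, 0.0]
force: [1.5, 0.0, -0.3]
width: 0.612
```

apply_moves(commands=[[-1.1,-4.7,0,0,0,-0.1],[-0.6,-4.8,0,0,0,-0.1],[-0.2,-4.8,0,0,0,-0.1],[0.3,-4.8,0,0,0,-0.1],[0.8,-4.7,0,0,0,-0.1]])

```text
clock: 1.1
position: [0.4283, -0.1916, 0.2487]
ee_rot: [3.109, -0.448, -0.0]
force: [0.9, -1.3, 0.4]
width: 0.302
```

Run:
```python
from h import *
st();plan([.53,-.031,.24],toolR(6))
```

```text
1.1 p [ 0.4283 -0.1916  0.2487] x [ 0.959 -0.282  0.   ] z [-0. -0. -1.] F [ 0.9 -1.3  0.4] T [-0.08 -0.12  0.05] w 0.3018 j [ 0.65  0.21 -0.41  1.91  0.1   1.03 -0.08]
t 1.1 n 4 dist 0.1903 ang 22.39 F [ 0.9 -1.3  0.4] w 0.302
[1.31, -4.57, 0.22, 0.0, 0.0, -0.098]
[1.75, -4.42, 0.22, 0.0, 0.0, -0.098]
[2.17, -4.23, 0.22, 0.0, 0.0, -0.098]
[2.57, -4.0, 0.22, 0.0, 0.0, -0.098]
```

apply_moves(commands=[[1.3,-4.6,0.2,0,0,-0.098],[1.8,-4.4,0.2,0,0,-0.098],[2.2,-4.2,0.2,0,0,-0.098],[2.6,-4.0,0.2,0,0,-0.098],[0,0,4,0,0,0]])

```text
clock: 1.6
position: [0.5369, -0.0257, 0.2043]
ee_rot: [-3.133, -0.178, -0.017]
force: [1.0, -0.4, -1.2]
width: 0.306
```

Run:
```python
from h import *
st();shot("top","top1",(200,130,340,250),5);shot("side","side1",(190,120,340,290),3.5)
```

```text
1.6 p [ 0.5369 -0.0257  0.2043] x [0.994 0.113 0.011] z [ 0.011  0.004 -1.   ] F [ 1.  -0.4 -1.2] T [-0.   -0.12 -0.03] w 0.3064 j [ 0.36  0.39 -0.54  1.82  0.23  0.99 -0.16]
```

View pics/top1_c.png

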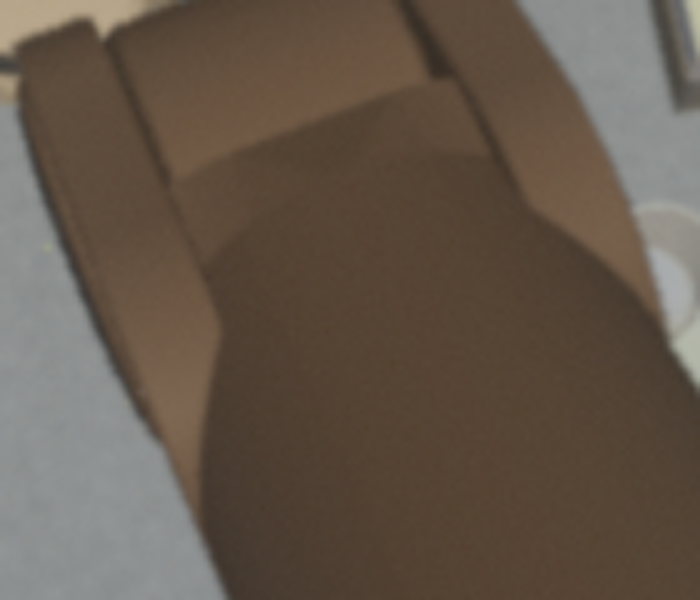

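View pics/side1_c.png

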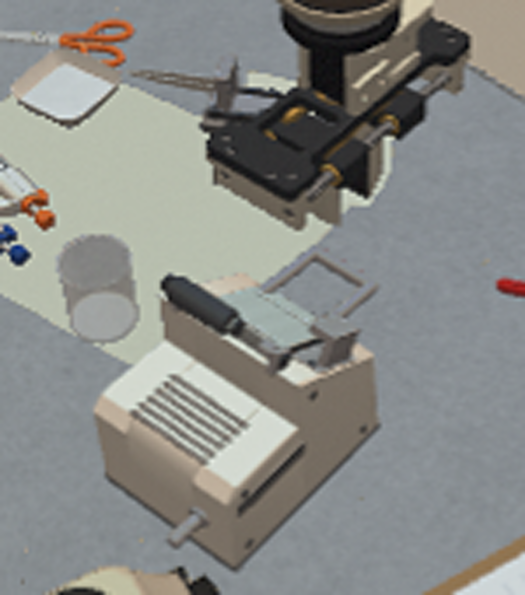

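```bash
cat > flap.py <<'E'
from h import *
tau=np.radians(50);hd=6
h=np.array([np.cos(np.radians(hd)),np.sin(np.radians(hd)),0]);u=np.array([0,0,1.])
T=np.sin(tau)*h-np.cos(tau)*u; N=np.cos(tau)*h+np.sin(tau)*u
B=np.array([.533,-.031,.109]); R=toolR(-84,50,6)
def tcp(b,clr,ahead=.025): return b-N*(.005+.0095+clr)+T*(ahead-.022)
E
python3 - <<'E'
from flap import *
print(R.round(3),T,N)
plan(tcp(B,.010)-T*.09,R)
E
```

```text
[[ 0.105 -0.639  0.762]
 [-0.995 -0.067  0.08 ]
 [-0.    -0.766 -0.643]] [ 0.76184797  0.08007345 -0.64278761] [0.63926635 0.0671896  0.76604444]
t 1.7 n 12 dist 0.093 ang 100.42 F [-1.5 -0.  -0.1] w 0.306
[-0.65, -0.01, 0.43, 0.057, 0.057, 0.122]
[-0.67, 0.1, 0.39, 0.057, 0.057, 0.122]
[-0.67, 0.2, 0.34, 0.057, 0.057, 0.122]
[-0.66, 0.3, 0.29, 0.057, 0.057, 0.122]
[-0.63, 0.39, 0.23, 0.057, 0.057, 0.122]
[-0.59, 0.47, 0.17, 0.057, 0.057, 0.122]
[-0.53, 0.55, 0.11, 0.057, 0.057, 0.122]
[-0.47, 0.62, 0.05, 0.057, 0.057, 0.122]
[-0.39, 0.67, -0.01, 0.057, 0.057, 0.122]
[-0.3, 0.71, -0.07, 0.057, 0.057, 0.122]
[-0.21, 0.73, -0.13, 0.057, 0.057, 0.122]
[-0.11, 0.75, -0.18, 0.057, 0.057, 0.122]
```

apply_moves(commands=[[-1.2,0,0,0.057,0.057,0.122],[-1.2,0.1,0,0.057,0.057,0.122],[-1.2,0.2,0.2,0.057,0.057,0.122],[-1.0,0.3,0.3,0.057,0.057,0.122],[-0.6,0.4,0.2,0.057,0.057,0.122]], claw=1)

```text
clock: 2.2
position: [0.4786, -0.0375, 0.1886]
ee_rot: [-2.726, 0.731, -0.384]
force: [-0.0, 1.2, 0.4]
width: 0.004
```

apply_moves(commands=[[-0.6,0.5,0.2,0.057,0.057,0.122],[-0.5,0.6,0.1,0.057,0.057,0.122],[-0.4,0.6,0,0.057,0.057,0.122],[-0.3,0.7,0,0.057,0.057,0.122],[-0.2,0.7,0,0.057,0.057,0.122]])

```text
clock: 2.7
position: [0.4571, -0.0393, 0.1907]
ee_rot: [-2.283, 1.198, -0.571]
force: [0.9, 0.2, -0.6]
width: 0.004
```

Run:
```python
from flap import *
st();plan(tcp(B,.010)-T*.09,R)
```

```text
2.7 p [ 0.4571 -0.0393  0.1907] x [ 0.526 -0.84   0.133] z [ 0.569  0.231 -0.789] F [ 0.9  0.2 -0.6] T [-0.33  0.62 -0.03] w 0.0037 j [ 1.26  0.26 -1.12  2.42 -1.21  0.14  0.43]
t 2.7 n 4 dist 0.045 ang 29.17 F [ 0.9  0.2 -0.6] w 0.004
[-0.22, 0.77, 0.79, 0.047, 0.055, 0.105]
[-0.18, 0.83, 0.74, 0.047, 0.055, 0.105]
[-0.13, 0.88, 0.69, 0.047, 0.055, 0.105]
[-0.07, 0.92, 0.65, 0.047, 0.055, 0.105]
```

Run:
```python
from flap import *
plan([.50,-.035,.19],toolR(-84,40,6),ang=6)
```

```text
t 2.7 n 5 dist 0.0431 ang 27.07 F [ 0.9  0.2 -0.6] w 0.004
[0.38, -0.58, 0.52, 0.003, 0.036, 0.087]
[0.31, -0.6, 0.53, 0.003, 0.036, 0.087]
[0.23, -0.63, 0.55, 0.003, 0.036, 0.087]
[0.16, -0.64, 0.55, 0.003, 0.036, 0.087]
[0.08, -0.65, 0.56, 0.003, 0.036, 0.087]
```

apply_moves(commands=[[0.4,-0.6,0.5,0,0.036,0.087],[0.3,-0.6,0.5,0,0.036,0.087],[0.2,-0.6,0.5,0,0.036,0.087],[0.2,-0.6,0.5,0,0.036,0.087],[0.1,-0.7,0.6,0,0.036,0.087]])

```text
clock: 3.2
position: [0.4884, -0.0439, 0.209]
ee_rot: [-2.038, 1.609, -0.572]
force: [-0.6, -0.1, -0.4]
width: 0.006
```

Run:
```python
from flap import *
st();plan([.50,-.035,.19],toolR(-84,40,6),ang=6)
```

```text
3.2 p [ 0.4884 -0.0439  0.209 ] x [ 0.222 -0.975  0.03 ] z [ 0.592  0.11  -0.798] F [-0.6 -0.1 -0.4] T [-0.2   0.7   0.03] w 0.0062 j [ 0.64  0.1  -0.56  2.4  -1.32  0.12  0.04]
t 3.2 n 2 dist 0.0239 ang 7.61 F [-0.6 -0.1 -0.4] w 0.006
[-0.33, 0.03, 1.15, 0.025, 0.025, 0.056]
[-0.36, 0.08, 1.14, 0.025, 0.025, 0.056]
```

```bash
sed -i 's/radians(50)/radians(35)/; s/toolR(-84,50,6)/toolR(-84,35,6)/' flap.py
python3 - <<'E'
from flap import *
print(tcp(B,.012),tcp(B,.012)-T*.07)
plan(tcp(B,.012)-T*.07,R,step=.015,ang=6)
E
```

```text
[ 0.51312269 -0.03308919  0.09134277] [ 0.47319229 -0.03728604  0.14868341]
t 3.2 n 5 dist 0.0625 ang 7.33 F [-0.6 -0.1 -0.4] w 0.006
[-0.23, 0.93, 0.8, -0.007, 0.009, 0.023]
[-0.22, 0.93, 0.8, -0.007, 0.009, 0.023]
[-0.2, 0.93, 0.81, -0.007, 0.009, 0.023]
[-0.19, 0.93, 0.81, -0.007, 0.009, 0.023]
[-0.18, 0.93, 0.82, -0.007, 0.009, 0.023]
```

apply_moves(commands=[[-0.2,0.9,0.8,-0.007,0.009,0.023],[-0.2,0.9,0.8,-0.007,0.009,0.023],[-0.2,0.9,0.8,-0.007,0.009,0.023],[-0.2,0.9,0.8,-0.007,0.009,0.023],[-0.2,0.9,0.8,-0.007,0.009,0.023]])

```text
clock: 3.7
position: [0.4747, -0.0429, 0.18]
ee_rot: [-1.983, 1.776, -0.507]
force: [-0.2, -0.2, 0.2]
width: 0.005
```

Run:
```python
from flap import *
st();plan(tcp(B,.012)-T*.07,R);plan(tcp(B,.012),R,step=.015,ang=6)
shot("side","side2",(190,120,340,290),3.5)
```

```text
3.7 p [ 0.4747 -0.0429  0.18  ] x [ 0.113 -0.993 -0.013] z [ 0.536  0.072 -0.841] F [-0.2 -0.2  0.2] T [-0.03  0.63 -0.03] w 0.0054 j [-0.09  0.09  0.15  2.46 -1.32  0.12 -0.12]
t 3.7 n 1 dist 0.0318 ang 2.46 F [-0.2 -0.2  0.2] w 0.005
[-0.54, 1.77, 2.59, 0.04, 0.016, 0.0]
t 3.7 n 7 dist 0.0971 ang 2.46 F [-0.2 -0.2  0.2] w 0.005
[-0.06, 0.21, 1.37, 0.006, 0.002, 0.0]
[-0.06, 0.22, 1.37, 0.006, 0.002, 0.0]
[-0.07, 0.23, 1.37, 0.006, 0.002, 0.0]
[-0.07, 0.24, 1.37, 0.006, 0.002, 0.0]
[-0.07, 0.24, 1.36, 0.006, 0.002, 0.0]
[-0.08, 0.25, 1.36, 0.006, 0.002, 0.0]
[-0.08, 0.26, 1.36, 0.006, 0.002, 0.0]
```

View pics/side2_c.png

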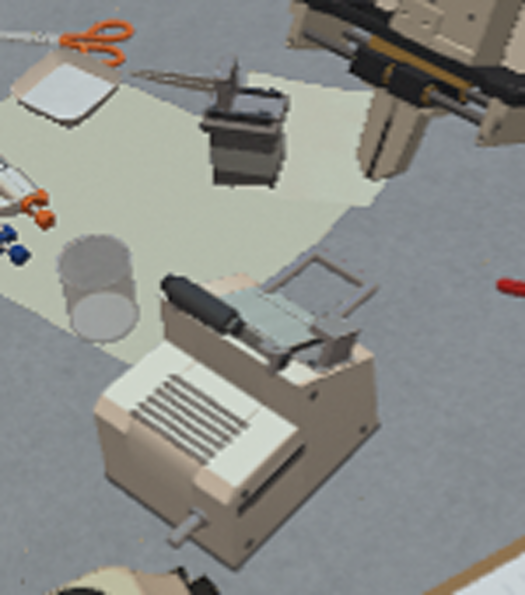

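```bash
sed -i 's/radians(35)/radians(30)/; s/toolR(-84,35,6)/toolR(-84,30,6)/' flap.py
python3 - <<'E'
from flap import *
print(tcp(B,.012),tcp(B,.012)-T*.05)
plan(tcp(B,.012)-T*.05,R,step=.02,ang=6)
E
```

```text
[ 0.51166783 -0.0332421   0.09315192] [ 0.48680478 -0.03585531  0.13645319]
t 3.75 n 3 dist 0.0449 ang 2.79 F [-0.2 -0.3 -0.3] w 0.004
[-0.12, 0.41, 1.44, -0.015, 0.006, 0.001]
[-0.12, 0.38, 1.44, -0.015, 0.006, 0.001]
[-0.13, 0.36, 1.45, -0.015, 0.006, 0.001]
```

apply_moves(commands=[[-0.1,0.4,1.4,-0.015,0.006,0],[-0.1,0.4,1.4,-0.015,0.006,0],[-0.1,0.4,1.4,-0.015,0.006,0],[0,0,0,0,0,0]])

```text
clock: 4.15
position: [0.4882, -0.0395, 0.1494]
ee_rot: [-2.029, 1.819, -0.471]
force: [-0.5, -0.1, -0.4]
width: 0.006
```

Run:
```python
from flap import *
st();plan(tcp(B,.012),R,step=.015,ang=6)
```

```text
4.15 p [ 0.4882 -0.0395  0.1494] x [ 0.109 -0.994 -0.   ] z [ 0.483  0.053 -0.874] F [-0.5 -0.1 -0.4] T [-0.09  0.55  0.  ] w 0.0061 j [-0.21  0.18  0.26  2.44 -1.32  0.12 -0.14]
t 4.15 n 5 dist 0.0612 ang 0.96 F [-0.5 -0.1 -0.4] w 0.006
[-0.07, 0.13, 1.22, 0.003, 0.0, 0.001]
[-0.07, 0.13, 1.22, 0.003, 0.0, 0.001]
[-0.07, 0.14, 1.21, 0.003, 0.0, 0.001]
[-0.07, 0.14, 1.21, 0.003, 0.0, 0.001]
[-0.08, 0.14, 1.21, 0.003, 0.0, 0.001]
```

```bash
cat > grip.py <<'E'
from h import *
B=np.array([.533,-.031,.109]);Hg=np.array([.6505,-.018,.1537])
h=np.array([np.cos(np.radians(6)),np.sin(np.radians(6)),0]);u=np.array([0,0,1.])
def fr(tilt):
    t=np.radians(tilt);return np.sin(t)*h-np.cos(t)*u, np.cos(t)*h+np.sin(t)*u
def bar(deg,r=.127):  # bar angle
    a=np.radians(deg); return np.array([Hg[0],Hg[1],Hg[2]])+r*(np.cos(a)*h+np.sin(a)*u)
E
python3 - <<'E'
from grip import *
print(bar(200.5))
T,N=fr(20);R=toolR(6,20,6);print(R.round(2))
plan(B-T*.08-N*.003,R,step=.02)
E
```

```text
[ 0.53219429 -0.03043443  0.10922366]
[[ 0.93  0.1   0.34]
 [ 0.1  -0.99  0.04]
 [ 0.34  0.   -0.94]]
t 4.15 n 11 dist 0.0373 ang 90.12 F [-0.5 -0.1 -0.4] w 0.006
[-0.03, -0.27, -0.2, -0.011, -0.011, -0.142]
[0.0, -0.27, -0.2, -0.011, -0.011, -0.142]
[0.04, -0.27, -0.21, -0.011, -0.011, -0.142]
[0.07, -0.25, -0.21, -0.011, -0.011, -0.142]
[0.11, -0.24, -0.21, -0.011, -0.011, -0.142]
[0.14, -0.22, -0.22, -0.011, -0.011, -0.142]
[0.16, -0.2, -0.22, -0.011, -0.011, -0.142]
[0.19, -0.17, -0.23, -0.011, -0.011, -0.142]
[0.21, -0.14, -0.23, -0.011, -0.011, -0.142]
[0.22, -0.11, -0.23, -0.011, -0.011, -0.142]
[0.23, -0.07, -0.24, -0.011, -0.011, -0.142]
```

apply_moves(commands=[[0,-0.3,-0.7,-0.011,-0.011,-0.142],[0,-0.3,-0.7,-0.011,-0.011,-0.142],[0,-0.3,-0.6,-0.011,-0.011,-0.142],[0.1,-0.2,-0.3,-0.011,-0.011,-0.142],[0.1,-0.2,-0.2,-0.011,-0.011,-0.142]], claw=0.435)

```text
clock: 4.65
position: [0.4871, -0.0392, 0.1783]
ee_rot: [-2.663, 1.04, -0.544]
force: [-0.5, 0.2, 0.4]
width: 0.279
```

apply_moves(commands=[[0.1,-0.2,-0.2,-0.011,-0.011,-0.142],[0.2,-0.2,-0.2,-0.011,-0.011,-0.142],[0.2,-0.2,-0.2,-0.011,-0.011,-0.142],[0.2,-0.1,-0.2,-0.011,-0.011,-0.142],[0.2,-0.1,-0.2,-0.011,-0.011,-0.142]])

```text
clock: 5.15
position: [0.494, -0.0373, 0.1921]
ee_rot: [-3.034, 0.058, -0.554]
force: [0.6, 0.7, -1.3]
width: 0.281
```

Run:
```python
from grip import *
st()
T,N=fr(20);R=toolR(6,20,6)
plan(B-T*.06-N*.003,R,step=.02)
```

```text
5.15 p [ 0.494  -0.0373  0.1921] x [ 0.935 -0.047  0.352] z [ 0.354  0.049 -0.934] F [ 0.6  0.7 -1.3] T [-0.11  0.31  0.04] w 0.2807 j [-0.41  0.12  0.47  2.27 -0.3   0.42  0.25]
t 5.15 n 2 dist 0.0322 ang 8.39 F [ 0.6  0.7 -1.3] w 0.281
[0.24, -0.12, 1.59, -0.007, -0.008, -0.073]
[0.26, -0.12, 1.58, -0.007, -0.008, -0.073]
```

apply_moves(commands=[[0.2,-0.1,1.6,-0.007,-0.008,-0.073],[0.3,-0.1,1.6,-0.007,-0.008,-0.073],[0,0,0,0,0,0]])

```text
clock: 5.45
position: [0.5101, -0.0333, 0.1627]
ee_rot: [-3.073, -0.157, -0.539]
force: [0.4, 0.5, 0.8]
width: 0.28
```

Run:
```python
from grip import *
st()
T,N=fr(20);R=toolR(6,20,6)
plan(B-T*.013-N*.003,R,step=.012)
shot("side","side3",(190,120,340,290),3.5)
```

```text
5.45 p [ 0.5101 -0.0333  0.1627] x [0.935 0.096 0.34 ] z [ 0.338  0.035 -0.94 ] F [0.4 0.5 0.8] T [-0.01  0.24 -0.02] w 0.2799 j [-0.36  0.21  0.4   2.26 -0.35  0.36  0.43]
t 5.45 n 4 dist 0.0453 ang 0.19 F [0.4 0.5 0.8] w 0.28
[0.01, 0.0, 1.13, 0.0, 0.0, -0.001]
[0.01, 0.0, 1.13, 0.0, 0.0, -0.001]
[0.01, 0.0, 1.13, 0.0, 0.0, -0.001]
[0.01, 0.0, 1.13, 0.0, 0.0, -0.001]
```

View pics/side3_c.png

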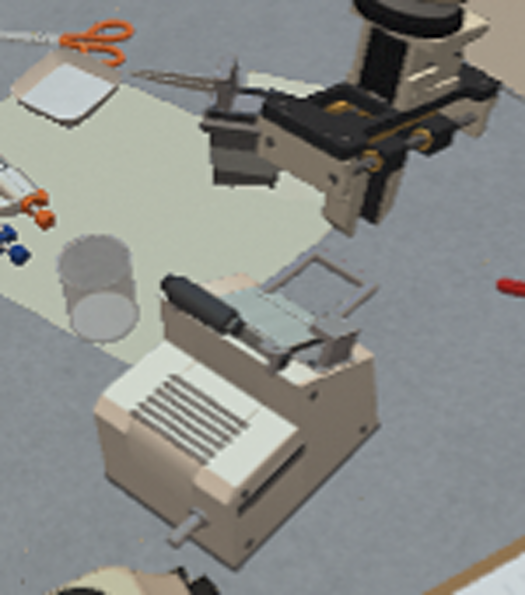

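Run:
```python
from grip import *
s,R=st();p=np.array(s["position"])
for a in(.013,.022,.032,-.013):
  for b in(.0095,-.0095):
    print(a,b,(proj("side",p+R@[a,b,.022])-[190,120])*3.5)
print("bar ends",(proj("side",[B+[ -.0028,.027,0],B-[-.0028,.027,0]])-[190,120])*3.5)
```

```text
5.5 p [ 0.5097 -0.0336  0.1631] x [0.936 0.092 0.34 ] z [ 0.339  0.035 -0.94 ] F [-0.6  0.6 -0.7] T [-0.08  0.3   0.  ] w 0.2826 j [-0.36  0.21  0.41  2.26 -0.35  0.37  0.43]
0.013 0.0095 [[329.08650756 221.50751198]]
0.013 -0.0095 [[349.61544873 233.65938068]]
0.022 0.0095 [[321.42424055 225.13270195]]
0.022 -0.0095 [[342.0173298 237.3818658]]
0.032 0.0095 [[312.80556237 229.21071733]]
0.032 -0.0095 [[333.46986467 241.56969405]]
-0.013 0.0095 [[350.73243202 211.26781441]]
-0.013 -0.0095 [[371.07589895 223.14650949]]
bar ends [[365.65678523 284.01279848]
 [308.18466823 249.40480522]]
```

Run:
```python
from h import *
im=cv2.imread("pics/side3.png");cv2.imwrite("pics/s3z.png",cv2.resize(im[180:225,250:310],None,fx=12,fy=12,interpolation=2))
```

```text
(no output)
```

View pics/s3z.png

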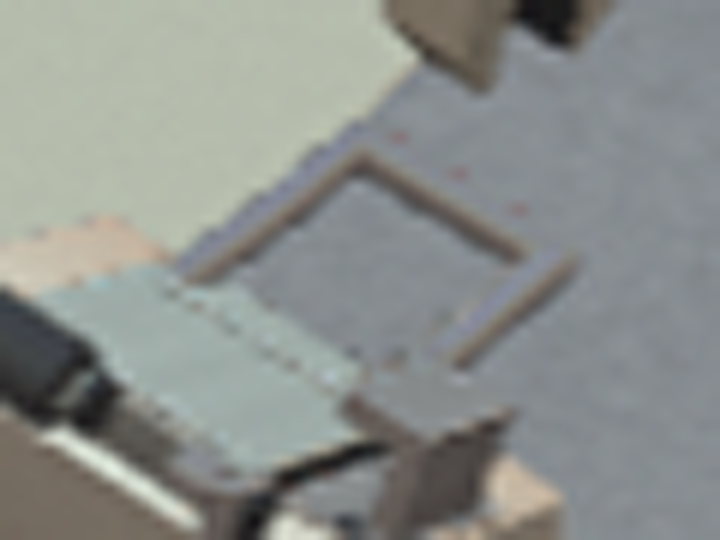

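Run:
```python
from h import *
px=lambda a,b:[222+a/10-.45,186+b/10-.45]; ps=lambda a,b:[250+a/12-.46,180+b/12-.46]
print(tri([ps(460,198)],[px(452,447)]))
# depth points of bar in both views
W=world("top",np.load("pics/top0d.npy"));S=world("side",np.load("pics/side3d.npy"))
q=W[222:238,250:286].reshape(-1,3);q=q[(q[:,2]>.1)&(q[:,2]<.125)&(q[:,0]<.542)];print("top",len(q),np.median(q,0),q[:,1].min(),q[:,1].max(),cv2.minAreaRect((q[:,:2]*1000).astype(np.float32)))
q=S[188:206,276:300].reshape(-1,3);q=q[(q[:,2]>.095)&(q[:,2]<.13)&(q[:,0]<.548)&(q[:,0]>.51)];print("side",len(q),np.median(q,0),q[:,1].min(),q[:,1].max(),cv2.minAreaRect((q[:,:2]*1000).astype(np.float32)))
```

```text
[[ 0.53184489 -0.02894582  0.110586    0.00417185]]
top 149 [ 0.53301047 -0.02849546  0.11322193] -0.06265809340479919 0.0015413309236432188 ((533.6083984375, -30.575088500976562), (16.352367401123047, 64.20079803466797), 0.26586732268333435)
side 110 [ 0.53469533 -0.02336027  0.11222559] -0.05910903811108605 0.0054263449172386345 ((535.2517700195312, -26.800384521484375), (64.49700927734375, 23.750255584716797), 89.50294494628906)
```

apply_moves(commands=[[0,0,1.1,0,0,0],[0,0,1.1,0,0,0],[0,0,1.1,0,0,0],[0,0,1.1,0,0,0],[0,0,0,0,0,0]])

```text
clock: 6.0
position: [0.5246, -0.032, 0.1217]
ee_rot: [-3.072, -0.151, -0.539]
force: [-0.9, -0.6, 0.3]
width: 0.284
```

Run:
```python
from grip import *
st()
shot("side","side4",(240,150,320,220),8)
```

```text
6.0 p [ 0.5246 -0.032   0.1217] x [0.936 0.092 0.341] z [ 0.339  0.035 -0.94 ] F [-0.9 -0.6  0.3] T [-0.14  0.34  0.01] w 0.2835 j [-0.26  0.31  0.29  2.26 -0.48  0.26  0.55]
```

View pics/side4_c.png

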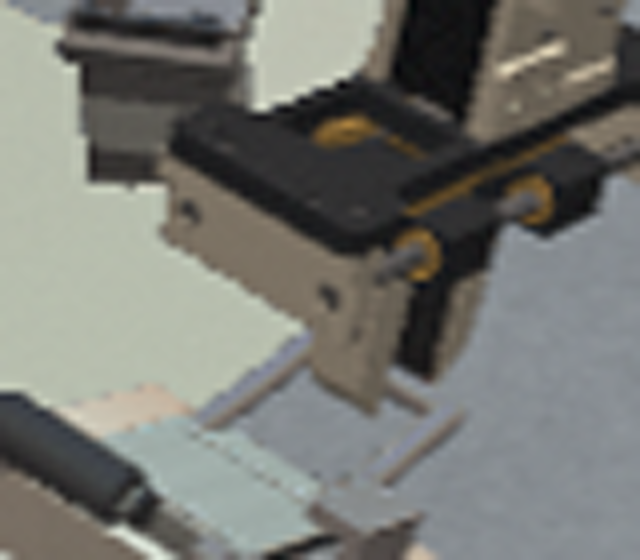

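The inner finger passes through the frame and the bar, near (410,395), lies between the fingers. I'll close on it with a light grip.

apply_moves(commands=[[0,0,0.2,0,0,0],[0,0,0,0,0,0],[0,0,0,0,0,0],[0,0,0,0,0,0]], claw=1, newtons=6)

```text
clock: 6.45
position: [0.5279, -0.0312, 0.1214]
ee_rot: [-3.072, -0.156, -0.547]
force: [5.3, 1.0, 0.2]
width: 0.102
```

Run:
```python
from grip import *
s,R=st()
```

```text
6.45 p [ 0.5279 -0.0312  0.1214] x [0.934 0.095 0.345] z [ 0.343  0.035 -0.939] F [5.3 1.  0.2] T [ 0.08 -1.    0.02] w 0.1022 j [-0.25  0.31  0.28  2.26 -0.49  0.26  0.55]
```

```bash
cat >> grip.py <<'E'
def arc(a0,a1,t0,t1,n,off=.0125):
    s=arm.observe();p=np.array(s["position"]);R=Ro.from_rotvec(s["ee_rot"])
    for i in range(1,n+1):
        a=a0+(a1-a0)*i/n;t=t0+(t1-t0)*i/n
        T,_=fr(t);q=bar(a)-T*off; Q=Ro.from_matrix(toolR(6,t,6))
        print([float(x) for x in np.r_[(R.inv().apply(q-p)*100).round(2),(R.inv()*Q).as_rotvec().round(3)]], "bar",a.__round__(1),q.round(3)); p,R=q,Q
E
python3 - <<'E'
from grip import *
arc(200.5,120,20,35,12)
E
```

```text
[0.04, -0.03, -1.45, 0.002, 0.018, -0.003] bar 193.8 [ 0.523 -0.031  0.135]
[0.25, -0.0, -1.46, 0.0, 0.022, 0.0] bar 187.1 [ 0.52  -0.032  0.15 ]
[0.45, 0.0, -1.41, 0.0, 0.022, 0.0] bar 180.4 [ 0.519 -0.032  0.164]
[0.64, -0.0, -1.33, 0.0, 0.022, 0.0] bar 173.7 [ 0.52  -0.032  0.179]
[0.82, -0.0, -1.22, -0.0, 0.022, -0.0] bar 167.0 [ 0.522 -0.032  0.194]
[0.98, 0.0, -1.09, 0.0, 0.022, 0.0] bar 160.2 [ 0.526 -0.031  0.208]
[1.12, -0.0, -0.94, 0.0, 0.022, -0.0] bar 153.5 [ 0.531 -0.031  0.221]
[1.24, 0.0, -0.77, 0.0, 0.022, -0.0] bar 146.8 [ 0.539 -0.03   0.234]
[1.34, -0.0, -0.59, -0.0, 0.022, -0.0] bar 140.1 [ 0.547 -0.029  0.246]
[1.4, 0.0, -0.4, 0.0, 0.022, 0.0] bar 133.4 [ 0.557 -0.028  0.256]
[1.45, -0.0, -0.2, 0.0, 0.022, -0.0] bar 126.7 [ 0.568 -0.027  0.266]
[1.46, -0.0, 0.01, -0.0, 0.022, 0.0] bar 120.0 [ 0.58  -0.025  0.274]
```

apply_moves(commands=[[0,0,-1.45,0,0.018,0],[0.25,0,-1.45,0,0.022,0],[0.45,0,-1.4,0,0.022,0],[0.65,0,-1.35,0,0.022,0],[0.8,0,-1.2,0,0.022,0]])

```text
clock: 6.95
position: [0.5229, -0.0318, 0.1947]
ee_rot: [-3.033, -0.154, -0.713]
force: [12.3, 1.7, -2.8]
width: 0.105
```

Run:
```python
from grip import *
s,R=st();arc(167,120,26.25,35,7)
```

```text
6.95 p [ 0.5229 -0.0318  0.1947] x [0.891 0.091 0.445] z [ 0.443  0.045 -0.895] F [12.3  1.7 -2.8] T [ 0.06 -1.52  0.09] w 0.1045 j [-0.37  0.14  0.39  2.29 -0.37  0.29  0.45]
[0.85, -0.03, -1.02, 0.002, 0.018, -0.003] bar 160.3 [ 0.526 -0.031  0.208]
[1.12, 0.0, -0.94, 0.0, 0.022, -0.0] bar 153.6 [ 0.531 -0.031  0.221]
[1.24, 0.0, -0.78, 0.0, 0.022, -0.0] bar 146.9 [ 0.539 -0.03   0.234]
[1.34, 0.0, -0.59, -0.0, 0.022, -0.0] bar 140.1 [ 0.547 -0.029  0.246]
[1.41, -0.0, -0.4, 0.0, 0.022, 0.0] bar 133.4 [ 0.557 -0.028  0.256]
[1.45, 0.0, -0.2, 0.0, 0.022, -0.0] bar 126.7 [ 0.568 -0.027  0.266]
[1.46, -0.0, 0.01, -0.0, 0.022, 0.0] bar 120.0 [ 0.58  -0.025  0.274]
```

apply_moves(commands=[[1.1,0,-0.95,0,0.02,0],[1.25,0,-0.9,0,0.022,0],[1.35,0,-0.75,0,0.022,0],[1.35,0,-0.6,0,0.022,0],[1.4,0,-0.4,0,0.022,0]])

```text
clock: 7.45
position: [0.5593, -0.0278, 0.255]
ee_rot: [-2.987, -0.152, -0.863]
force: [-0.3, 0.4, 0.6]
width: 0.106
```

Run:
```python
from grip import *
s,R=st();p=s["position"]+R[:,2]*.0125; d=p-Hg; print("bar",p,"ang",np.degrees(np.arctan2(d[2],d@h)),"r",np.hypot(d[2],d@h));arc(133.4,110,33,37,3)
shot("side","side5",(190,120,340,290),3.5)
```

```text
7.45 p [ 0.5593 -0.0278  0.255 ] x [0.841 0.085 0.534] z [ 0.531  0.055 -0.846] F [-0.3  0.4  0.6] T [-0.15  0.7  -0.01] w 0.1055 j [-0.42  0.07  0.43  2.22 -0.29  0.31  0.36]
bar [ 0.56593771 -0.02711283  0.24440545] ang 133.15751396610148 r 0.12434329107709477
[1.57, -0.02, -0.47, 0.001, 0.036, -0.003] bar 125.6 [ 0.57  -0.026  0.267]
[1.7, -0.0, 0.08, 0.0, 0.023, 0.0] bar 117.8 [ 0.584 -0.025  0.276]
[1.66, 0.0, 0.35, 0.0, 0.023, -0.0] bar 110.0 [ 0.6   -0.023  0.283]
```

View pics/side5_c.png

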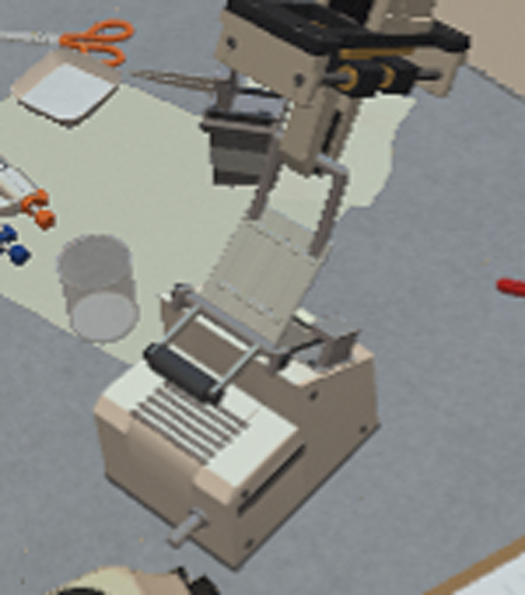

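apply_moves(commands=[[1.6,0,-0.2,0,0.03,0],[1.7,0,0.1,0,0.023,0],[1.6,0,0.3,0,0.023,0],[0,0,0,0,0,0]])

```text
clock: 7.9
position: [0.6032, -0.0233, 0.2811]
ee_rot: [-2.948, -0.15, -0.979]
force: [-2.1, 2.1, 6.6]
width: 0.101
```

apply_moves(commands=[[0,0,0,0,0,0],[0,0,0,0,0,0]], claw=0.3)

```text
clock: 8.1
position: [0.6006, -0.0237, 0.2795]
ee_rot: [-2.95, -0.15, -0.972]
force: [0.5, -0.4, 0.0]
width: 0.232
```

apply_moves(commands=[[0,0,-3,0,0,0],[0,0,-4,0,0,0],[-1,0,-4,0,0,0]])

```text
clock: 8.4
position: [0.5275, -0.0318, 0.3632]
ee_rot: [-2.951, -0.149, -0.974]
force: [0.9, 0.6, 0.4]
width: 0.351
```

Run:
```python
from grip import *
s,R=st()
shot("side","side6",(190,120,340,290),3.5)
```

```text
8.4 p [ 0.5275 -0.0318  0.3632] x [0.799 0.081 0.595] z [ 0.592  0.058 -0.804] F [0.9 0.6 0.4] T [0.01 0.52 0.05] w 0.3512 j [-0.49 -0.17  0.42  2.16  0.09  0.51 -0.02]
```

View pics/side6_c.png

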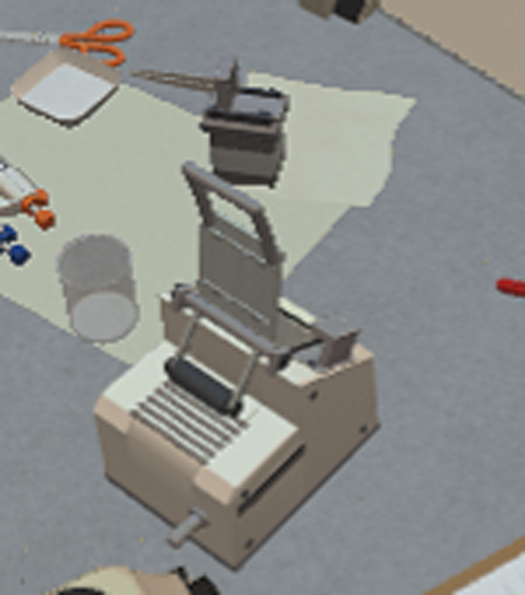

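Run:
```python
from grip import *
plan([.4527,-.2435,.23],toolR(-56.7))
```

```text
t 8.45 n 9 dist 0.2613 ang 71.43 F [-3.7 -0.5  1.8] w 0.35
[-1.73, 2.25, 0.61, -0.039, -0.064, 0.117]
[-1.42, 2.41, 0.8, -0.039, -0.064, 0.117]
[-1.07, 2.52, 0.97, -0.039, -0.064, 0.117]
[-0.71, 2.58, 1.13, -0.039, -0.064, 0.117]
[-0.33, 2.59, 1.26, -0.039, -0.064, 0.117]
[0.06, 2.56, 1.37, -0.039, -0.064, 0.117]
[0.44, 2.47, 1.45, -0.039, -0.064, 0.117]
[0.82, 2.34, 1.51, -0.039, -0.064, 0.117]
[1.18, 2.17, 1.53, -0.039, -0.064, 0.117]
```

apply_moves(commands=[[-1.7,2.3,0.6,-0.039,-0.064,0.117],[-1.4,2.4,0.8,-0.039,-0.064,0.117],[-1.1,2.5,1.0,-0.039,-0.064,0.117],[-0.7,2.6,1.1,-0.039,-0.064,0.117],[-0.3,2.6,1.3,-0.039,-0.064,0.117]], claw=0.13)

```text
clock: 8.95
position: [0.4875, -0.1493, 0.2858]
ee_rot: [-2.99, 0.801, -0.452]
force: [0.2, -0.3, -1.1]
width: 0.431
```

apply_moves(commands=[[0.1,2.6,1.4,-0.039,-0.064,0.117],[0.4,2.5,1.4,-0.039,-0.064,0.117],[0.8,2.3,1.5,-0.039,-0.064,0.117],[1.2,2.2,1.5,-0.039,-0.064,0.117],[0,0,0,0,0,0]])

```text
clock: 9.45
position: [0.4544, -0.2458, 0.224]
ee_rot: [2.752, -1.501, -0.013]
force: [0.3, 0.5, -0.5]
width: 0.431
```

Run:
```python
from grip import *
st();plan([.4527,-.2435,.23],toolR(-56.7))
shot("top","top7",(215,140,315,245),5.5); shot("side","side7",(200,110,340,250),4)
```

```text
9.45 p [ 0.4544 -0.2458  0.224 ] x [ 0.541 -0.841 -0.004] z [-0.011 -0.002 -1.   ] F [ 0.3  0.5 -0.5] T [ 0.03 -0.02 -0.02] w 0.4312 j [-0.13  0.32  0.67  1.9  -0.23  1.01 -0.36]
t 9.45 n 1 dist 0.0066 ang 0.81 F [ 0.3  0.5 -0.5] w 0.431
[-0.28, 0.02, -0.6, 0.01, 0.004, -0.009]
```

View pics/top7_c.png

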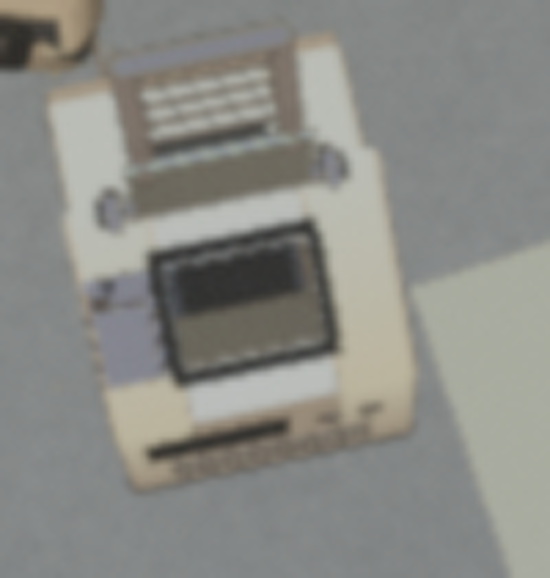

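View pics/side7_c.png

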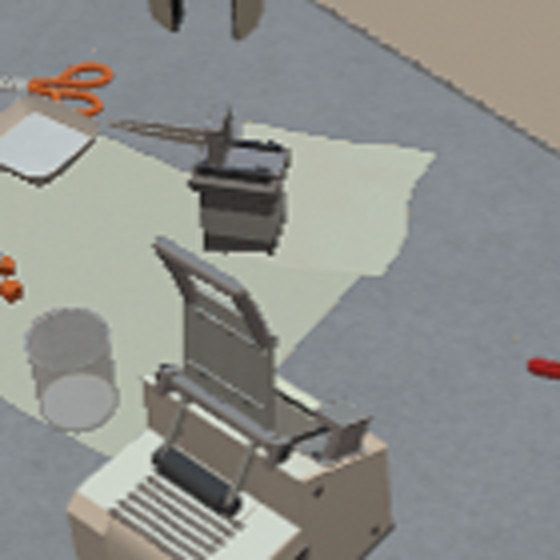

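```bash
cat > port.py <<'E'
from h import *
im=cv2.imread("pics/top7.png")
x0,y0=235,172;sub=cv2.resize(im[y0:215,x0:285],None,fx=8,fy=8,interpolation=2)
g=cv2.cvtColor(sub,cv2.COLOR_BGR2GRAY)
best=None
for th in (80,90,100):
    m=(g<th).astype(np.uint8)
    cs,_=cv2.findContours(m,cv2.RETR_EXTERNAL,cv2.CHAIN_APPROX_NONE)
    for c in sorted(cs,key=cv2.contourArea)[-1:]:
        hull=cv2.convexHull(c);q=None
        for e in np.arange(.01,.1,.005):
            a=cv2.approxPolyDP(hull,e*cv2.arcLength(hull,True),True)
            if len(a)==4: q=a.reshape(4,2).astype(float);break
        if q is None: print(th,"noquad");continue
        # refine: fit lines to contour pts near each edge
        pts=c.reshape(-1,2).astype(float);L=[]
        for i in range(4):
            a,b=q[i],q[(i+1)%4];d=b-a;l=np.linalg.norm(d);d/=l;n=np.array([-d[1],d[0]])
            s=(pts-a)@d;r=(pts-a)@n;k=(s>.15*l)&(s<.85*l)&(abs(r)<10)
            vx,vy,px,py=cv2.fitLine(pts[k].astype(np.float32),cv2.DIST_HUBER,0,.01,.01).ravel();L.append(np.cross([px,py,1],[px+vx,py+vy,1]))
        Q=np.array([(lambda h:h[:2]/h[2])(np.cross(L[i-1],L[i])) for i in range(4)])
        dg=np.cross(np.cross([*Q[0],1],[*Q[2],1]),np.cross([*Q[1],1],[*Q[3],1]));cen=dg[:2]/dg[2]
        f=lambda z:np.c_[z[:,0]/8+x0-.44,z[:,1]/8+y0-.44]
        C=plane("top",f(cen[None]),.12)[0]
        for yaw in(4,5,6,7,8):
            R=Ro.from_euler('zy',[yaw,-30],degrees=True).as_matrix()
            o,r=ray("top",f(Q));n=R[:,2];P=o+r*(((C-o)@n)/(r@n))[:,None]
            loc=(P-C)@R*1000
            print(th,yaw,"C",C.round(4),"loc",loc[:,:2].round(1).tolist())
E
python3 port.py
```

```text
80 4 C [ 0.6128 -0.0213  0.12  ] loc [[28.0, -33.1], [-25.6, -34.3], [-28.3, 33.5], [25.6, 34.2]]
80 5 C [ 0.6128 -0.0213  0.12  ] loc [[27.4, -33.6], [-26.2, -33.8], [-27.7, 34.0], [26.2, 33.7]]
80 6 C [ 0.6128 -0.0213  0.12  ] loc [[26.8, -34.1], [-26.8, -33.3], [-27.1, 34.5], [26.8, 33.3]]
80 7 C [ 0.6128 -0.0213  0.12  ] loc [[26.2, -34.5], [-27.4, -32.9], [-26.5, 35.0], [27.3, 32.8]]
80 8 C [ 0.6128 -0.0213  0.12  ] loc [[25.6, -35.0], [-27.9, -32.4], [-25.9, 35.4], [27.9, 32.3]]
90 4 C [ 0.6128 -0.0213  0.12  ] loc [[28.5, -33.7], [-26.1, -34.8], [-28.8, 34.0], [26.0, 34.8]]
90 5 C [ 0.6128 -0.0213  0.12  ] loc [[27.9, -34.2], [-26.7, -34.3], [-28.2, 34.5], [26.7, 34.3]]
90 6 C [ 0.6128 -0.0213  0.12  ] loc [[27.3, -34.7], [-27.3, -33.9], [-27.6, 35.0], [27.2, 33.8]]
90 7 C [ 0.6128 -0.0213  0.12  ] loc [[26.7, -35.1], [-27.8, -33.4], [-27.0, 35.5], [27.8, 33.4]]
90 8 C [ 0.6128 -0.0213  0.12  ] loc [[26.1, -35.6], [-28.4, -32.9], [-26.4, 35.9], [28.4, 32.9]]
100 4 C [ 0.6127 -0.0214  0.12  ] loc [[29.1, -34.1], [-26.4, -35.3], [-29.2, 34.2], [26.5, 35.4]]
100 5 C [ 0.6127 -0.0214  0.12  ] loc [[28.5, -34.6], [-27.0, -34.8], [-28.6, 34.7], [27.1, 34.9]]
100 6 C [ 0.6127 -0.0214  0.12  ] loc [[27.8, -35.1], [-27.6, -34.3], [-28.0, 35.2], [27.7, 34.5]]
100 7 C [ 0.6127 -0.0214  0.12  ] loc [[27.2, -35.6], [-28.2, -33.8], [-27.3, 35.7], [28.3, 34.0]]
100 8 C [ 0.6127 -0.0214  0.12  ] loc [[26.6, -36.0], [-28.8, -33.3], [-26.7, 36.2], [28.9, 33.5]]
```

apply_moves(commands=[[-0.3,0,2.5,0.01,0.004,-0.009],[0,0,3.0,0,0,0],[0,0,2.7,0,0,0],[0,0,0,0,0,0]])

```text
clock: 9.95
position: [0.453, -0.2378, 0.1425]
ee_rot: [-2.769, 1.475, -0.002]
force: [0.8, -0.6, -0.1]
width: 0.435
```

Run:
```python
from grip import *
st();plan([.4527,-.2435,.115],toolR(-56.7))
shot("side","side8",(220,100,310,190),6)
```

```text
9.95 p [ 0.453  -0.2378  0.1425] x [ 0.558 -0.83  -0.001] z [ 0.003  0.003 -1.   ] F [ 0.8 -0.6 -0.1] T [-0.04  0.04 -0.02] w 0.435 j [-0.07  0.42  0.6   2.01 -0.33  0.81 -0.26]
t 9.95 n 1 dist 0.0281 ang 0.66 F [ 0.8 -0.6 -0.1] w 0.435
[0.46, 0.36, 2.75, -0.005, 0.001, 0.011]
```

View pics/side8_c.png

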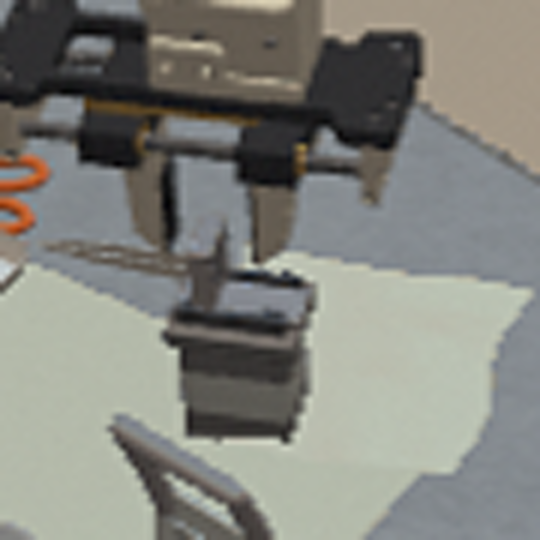

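apply_moves(commands=[[0.45,0.35,0,-0.005,0,0.011],[0,0,1.4,0,0,0],[0,0,1.35,0,0,0],[0,0,0,0,0,0],[0,0,0,0,0,0]])

```text
clock: 10.5
position: [0.4543, -0.2461, 0.1172]
ee_rot: [2.762, -1.497, 0.004]
force: [-0.0, 0.5, -0.2]
width: 0.43
```

Run:
```python
from grip import *
st();plan([.4527,-.2435,.115],toolR(-56.7))
```

```text
10.5 p [ 0.4543 -0.2461  0.1172] x [ 0.546 -0.838  0.002] z [ 0.002 -0.002 -1.   ] F [-0.   0.5 -0.2] T [ 0.03 -0.05 -0.02] w 0.4304 j [-0.04  0.46  0.58  2.02 -0.36  0.76 -0.23]
t 10.5 n 1 dist 0.0037 ang 0.26 F [-0.   0.5 -0.2] w 0.43
[-0.3, -0.01, 0.22, -0.001, -0.002, -0.004]
```

apply_moves(commands=[[-0.3,0,0.2,0,-0.002,-0.004],[0,0,0,0,0,0],[0,0,0,0,0,0]])

```text
clock: 10.8
position: [0.4526, -0.2434, 0.115]
ee_rot: [-2.765, 1.491, -0.002]
force: [-1.0, -0.3, -0.5]
width: 0.432
```

apply_moves(commands=[[0,0,0,0,0,0],[0,0,0,0,0,0],[0,0,0,0,0,0],[0,0,0,0,0,0],[0,0,0,0,0,0]], claw=1, newtons=50)

```text
clock: 11.3
position: [0.4524, -0.2434, 0.1146]
ee_rot: [-2.765, 1.491, -0.001]
force: [-0.3, -0.4, -2.8]
width: 0.125
```

Run:
```python
from grip import *
st()
```

```text
11.3 p [ 0.4524 -0.2434  0.1146] x [ 0.549 -0.836  0.   ] z [ 0.001  0.    -1.   ] F [-0.3 -0.4 -2.8] T [-0.03 -0.04 -0.  ] w 0.1252 j [-0.04  0.46  0.58  2.03 -0.37  0.75 -0.22]
```

```bash
cat > ins.py <<'E'
from h import *
C=np.array([.6128,-.0213,.12]);yaw=5.6
RP=Ro.from_euler('zy',[yaw,-30],degrees=True).as_matrix()
RT=np.c_[-RP[:,1],-RP[:,0],-RP[:,2]]
def tp(d,x=0,y=0,s=.0015,zt=.1146): return C+RP@[x,-.016+s+y,zt-.07+d]
def loc():
    s,R=st();p=np.array(s["position"]);print("port loc mm (vs home tcp)",((p-tp(0))@RP*1000).round(1),"F port",(np.array(s["force"])@RP).round(1),"T port",(np.array(s["ft_torque"])@RP).round(2),"rot err deg",np.degrees(Ro.from_matrix(RT.T@R).as_rotvec()).round(2))
E
python3 - <<'E'
from ins import *
print(RT.round(2),tp(.09),tp(0))
plan([.4524,-.2434,.26],toolR(-56.7))
plan([.50,-.08,.30],RT,start=([.4524,-.2434,.26],toolR(-56.7)))
E
```

```text
[[ 0.08 -0.86  0.5 ]
 [-1.   -0.1  -0.  ]
 [ 0.05 -0.5  -0.87]] [ 0.54672538 -0.0357308   0.2372745 ] [ 0.59172538 -0.0357308   0.15933221]
t 11.3 n 3 dist 0.1454 ang 0.05 F [-0.3 -0.4 -2.8] w 0.125
[0.0, -0.0, -4.85, -0.0, -0.0, 0.0]
[0.0, -0.0, -4.85, -0.0, -0.0, 0.0]
[0.0, -0.0, -4.85, -0.0, -0.0, 0.0]
t 11.3 n 5 dist 0.1748 ang 40.62 F [-0.3 -0.4 -2.8] w 0.125
[-2.21, -2.59, -0.8, 0.1, 0.035, 0.094]
[-2.42, -2.44, -0.63, 0.1, 0.035, 0.094]
[-2.62, -2.26, -0.48, 0.1, 0.035, 0.094]
[-2.81, -2.04, -0.37, 0.1, 0.035, 0.094]
[-2.98, -1.8, -0.28, 0.1, 0.035, 0.094]
```

```bash
sed -i "s/'zy'/'ZY'/" port.py ins.py; python3 port.py | grep ^90
python3 - <<'E'
from ins import *
print(RT.round(2),tp(.09),tp(0))
plan([.50,-.08,.30],RT,start=([.4524,-.2434,.26],toolR(-56.7)))
E
```

```text
90 4 C [ 0.6128 -0.0213  0.12  ] loc [[28.6, -33.5], [-26.1, -35.1], [-28.8, 33.7], [26.0, 35.0]]
90 5 C [ 0.6128 -0.0213  0.12  ] loc [[28.0, -33.9], [-26.7, -34.7], [-28.1, 34.1], [26.6, 34.6]]
90 6 C [ 0.6128 -0.0213  0.12  ] loc [[27.4, -34.3], [-27.4, -34.3], [-27.5, 34.5], [27.2, 34.1]]
90 7 C [ 0.6128 -0.0213  0.12  ] loc [[26.8, -34.8], [-28.0, -33.9], [-26.9, 34.9], [27.8, 33.7]]
90 8 C [ 0.6128 -0.0213  0.12  ] loc [[26.2, -35.2], [-28.6, -33.5], [-26.3, 35.3], [28.4, 33.3]]
[[ 0.1  -0.86  0.5 ]
 [-1.   -0.08  0.05]
 [-0.   -0.5  -0.87]] [ 0.54723615 -0.04229813  0.23656702] [ 0.59202138 -0.0379069   0.15862473]
t 11.3 n 5 dist 0.1748 ang 40.62 F [-0.3 -0.4 -2.8] w 0.125
[-2.21, -2.59, -0.8, 0.103, 0.025, 0.094]
[-2.43, -2.44, -0.6, 0.103, 0.025, 0.094]
[-2.64, -2.26, -0.42, 0.103, 0.025, 0.094]
[-2.83, -2.03, -0.27, 0.103, 0.025, 0.094]
[-3.01, -1.78, -0.15, 0.103, 0.025, 0.094]
```

apply_moves(commands=[[0,0,-2,0,0,0],[0,0,-4,0,0,0],[0,0,-4.3,0,0,0],[0,0,-4.2,0,0,0],[0,0,0,0,0,0]])

```text
clock: 11.8
position: [0.4544, -0.2451, 0.2646]
ee_rot: [-2.763, 1.491, -0.014]
force: [1.0, -0.1, -3.8]
width: 0.125
```

```bash
sed -i 's/yaw=5.6/yaw=6/' ins.py
python3 - <<'E'
from ins import *
st();plan([.50,-.08,.30],RT)
shot("side","side9",(220,50,320,150),6)
E
```

```text
11.8 p [ 0.4544 -0.2451  0.2646] x [ 0.549 -0.836  0.007] z [ 0.009 -0.002 -1.   ] F [ 1.  -0.1 -3.8] T [-0.09 -0.11  0.06] w 0.1254 j [-0.16  0.27  0.69  1.86 -0.19  1.08 -0.38]
t 11.8 n 5 dist 0.1749 ang 40.03 F [ 1.  -0.1 -3.8] w 0.125
[-2.26, -2.58, -0.71, 0.101, 0.024, 0.093]
[-2.47, -2.42, -0.51, 0.101, 0.024, 0.093]
[-2.68, -2.22, -0.34, 0.101, 0.024, 0.093]
[-2.87, -1.99, -0.19, 0.101, 0.024, 0.093]
[-3.04, -1.73, -0.07, 0.101, 0.024, 0.093]
```

View pics/side9_c.png

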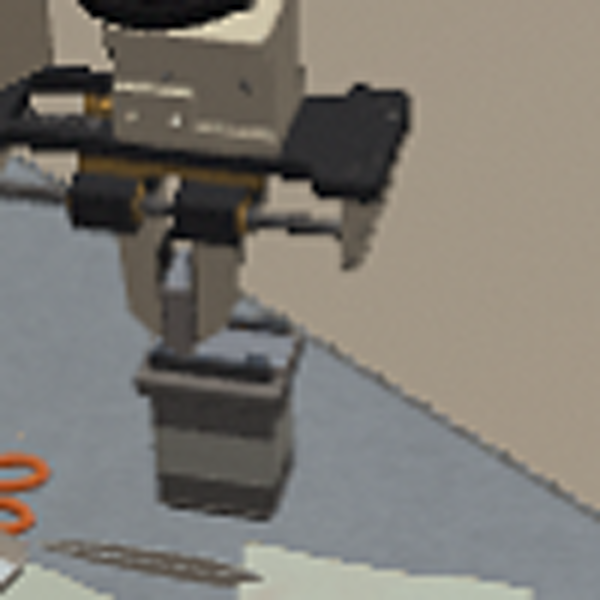

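Cartridge lifted: it hangs upright by its fin, with the flange at about (215,380). Weight is about 3.5 N. I'll carry it to the port.

apply_moves(commands=[[-2.3,-2.6,-0.7,0.101,0.024,0.093],[-2.5,-2.4,-0.5,0.101,0.024,0.093],[-2.7,-2.2,-0.3,0.101,0.024,0.093],[-2.9,-2.0,-0.2,0.101,0.024,0.093],[-3.0,-1.7,-0.1,0.101,0.024,0.093]])

```text
clock: 12.35
position: [0.4945, -0.0815, 0.2917]
ee_rot: [-2.042, 1.815, -0.463]
force: [1.0, -1.2, -4.6]
width: 0.129
```

Run:
```python
from ins import *
loc();plan(tp(.095),RT)
```

```text
12.35 p [ 0.4945 -0.0815  0.2917] x [ 0.117 -0.993  0.001] z [ 0.475  0.056 -0.878] F [ 1.  -1.2 -4.6] T [-0.29  0.99 -0.11] w 0.1294 j [-0.42 -0.09  0.54  2.21 -0.14  0.52 -1.22]
port loc mm (vs home tcp) [-21.5 -33.  166.1] F port [-1.5 -1.3 -4.4] T port [-0.21  1.01 -0.01] rot err deg [-1.41 -0.33 -0.64]
t 12.35 n 2 dist 0.0813 ang 1.58 F [ 1.  -1.2 -4.6] w 0.129
[-1.62, -1.18, 3.54, 0.012, 0.003, 0.006]
[-1.64, -1.13, 3.55, 0.012, 0.003, 0.006]
```

apply_moves(commands=[[-1.7,-1.2,1.5,0.012,0.003,0.006],[-1.6,-1.1,1.5,0.012,0.003,0.006],[0,0,2.0,0,0,0],[0,0,1.5,0,0,0],[0,0,0,0,0,0]])

```text
clock: 12.85
position: [0.5419, -0.0446, 0.2437]
ee_rot: [-2.025, 1.817, -0.482]
force: [-1.0, -0.3, -3.3]
width: 0.127
```

Run:
```python
from ins import *
loc();plan(tp(.095),RT)
shot("side","side10",(220,110,320,235),4.8);shot("top","top10",(200,100,340,250),4)
```

```text
12.85 p [ 0.5419 -0.0446  0.2437] x [ 0.107 -0.994  0.004] z [ 0.49   0.049 -0.87 ] F [-1.  -0.3 -3.3] T [-0.13  1.04  0.05] w 0.1271 j [-0.44  0.07  0.5   2.23 -0.32  0.36 -1.14]
port loc mm (vs home tcp) [-1.3 -1.2 99. ] F port [-2.5 -0.2 -2.3] T port [0.   1.05 0.05] rot err deg [-0.51  0.12 -0.21]
t 12.85 n 1 dist 0.0044 ang 0.56 F [-1.  -0.3 -3.3] w 0.127
[-0.13, -0.14, 0.4, 0.009, -0.002, 0.004]
```

View pics/side10_c.png

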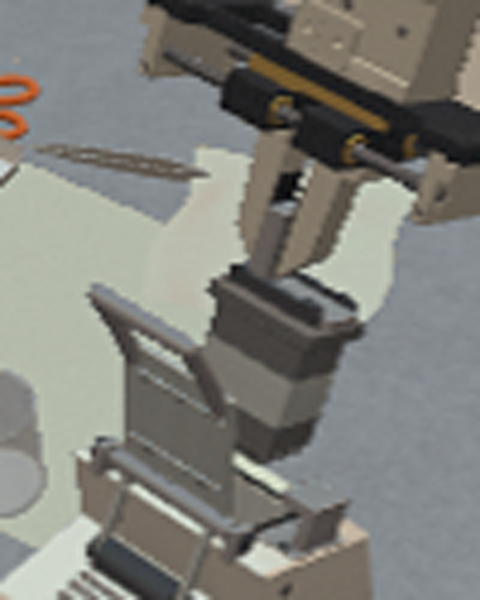

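View pics/top10_c.png

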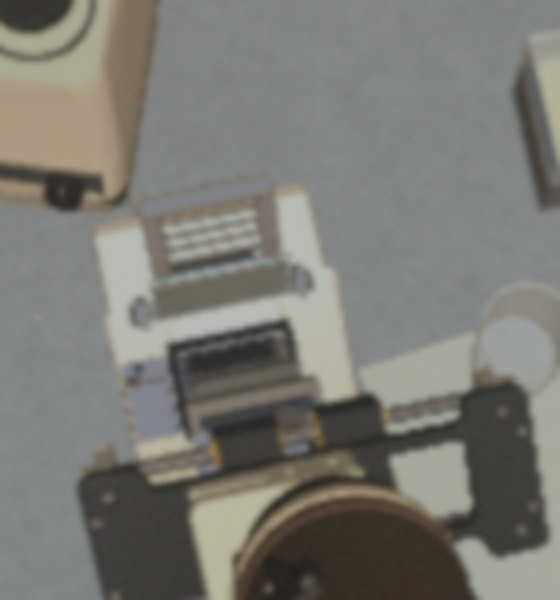

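Run:
```python
from ins import *
s=arm.observe();R=Ro.from_rotvec(s["ee_rot"]).as_matrix();p=np.array(s["position"])
Rc=np.c_[-R[:,1],-R[:,0],-R[:,2]]
im=cv2.imread("pics/top10.png");cv2.imwrite("pics/t10z.png",cv2.resize(im[175:215,235:290],None,fx=14,fy=14,interpolation=2))
print(vision.get_calibration("top")["K"][0,0])
for ss in(0,.0015,.003):
    o=p-Rc@[0,-.016+ss,.1146]
    L=np.array([[25,33,70],[25,-33,70],[25,33,80],[25,-33,80],[-25,33,80],[-25,-33,80]])/1000
    print(ss,((proj("top",o+L@Rc.T)-[235,175])*14+6.5).round(0).tolist())
    L2=np.array([[20,28,30],[20,-28,30],[-20,28,30],[20,28,70],[20,-28,70],[25,33,70],[-25,33,70]])/1000
    print(" side",((proj("side",o+L@Rc.T)-[220,110])*4.8+2).round(0).tolist())
B=np.array([[27.5,34.3,0],[27.5,-34.3,0],[-27.5,34.3,0],[-27.5,-34.3,0]])/1000
print("ring",((proj("top",C+B@RP.T)-[235,175])*14+6.5).round(0).tolist())
```

```text
391.13328017525004
0 [[130.0, 349.0], [593.0, 251.0], [133.0, 369.0], [602.0, 269.0], [207.0, 704.0], [666.0, 605.0]]
 side [[304.0, 354.0], [200.0, 293.0], [311.0, 336.0], [206.0, 275.0], [367.0, 322.0], [265.0, 263.0]]
0.0015 [[141.0, 347.0], [604.0, 249.0], [143.0, 367.0], [612.0, 267.0], [218.0, 702.0], [677.0, 603.0]]
 side [[302.0, 353.0], [198.0, 292.0], [308.0, 334.0], [204.0, 273.0], [365.0, 320.0], [263.0, 262.0]]
0.003 [[151.0, 345.0], [614.0, 246.0], [154.0, 364.0], [623.0, 264.0], [228.0, 700.0], [687.0, 600.0]]
 side [[300.0, 351.0], [196.0, 290.0], [306.0, 333.0], [201.0, 272.0], [362.0, 319.0], [260.0, 261.0]]
ring [[89.0, 162.0], [518.0, 72.0], [161.0, 490.0], [581.0, 400.0]]
```

View pics/t10z.png

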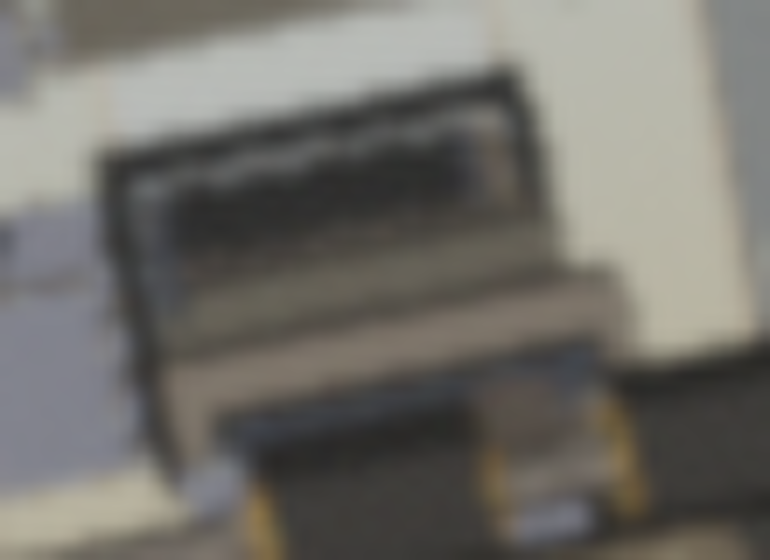

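```bash
sed -i 's/s=.0015,/s=.002,/' ins.py
python3 - <<'E'
from ins import *
loc();plan(tp(.085,x=.0005),RT);plan(tp(.064,x=.0005),RT,step=.01)
E
```

```text
12.95 p [ 0.5425 -0.0452  0.246 ] x [ 0.106 -0.994  0.003] z [ 0.493  0.05  -0.869] F [-1.1  1.  -3.2] T [-0.1   0.94  0.04] w 0.1285 j [-0.44  0.07  0.5   2.23 -0.31  0.36 -1.14]
port loc mm (vs home tcp) [  0.3  -2.5 100.7] F port [-2.4  1.1 -2.3] T port [0.02 0.95 0.03] rot err deg [-0.32  0.13 -0.16]
t 12.95 n 1 dist 0.0159 ang 0.38 F [-1.1  1.  -3.2] w 0.128
[-0.25, -0.03, 1.57, 0.006, -0.002, 0.003]
t 12.95 n 4 dist 0.0368 ang 0.38 F [-1.1  1.  -3.2] w 0.128
[-0.06, -0.01, 0.92, 0.001, -0.001, 0.001]
[-0.06, -0.01, 0.92, 0.001, -0.001, 0.001]
[-0.06, -0.01, 0.92, 0.001, -0.001, 0.001]
[-0.06, -0.01, 0.92, 0.001, -0.001, 0.001]
```

apply_moves(commands=[[-0.25,0,0.8,0.006,-0.002,0.003],[0,0,0.7,0,0,0],[0,0,0,0,0,0],[0,0,0,0,0,0]])

```text
clock: 13.35
position: [0.5507, -0.0421, 0.2348]
ee_rot: [-2.012, 1.812, -0.489]
force: [-0.2, 1.1, -3.3]
width: 0.126
```

Run:
```python
from ins import *
loc();plan(tp(.066,x=.0005),RT)
```

```text
13.35 p [ 0.5507 -0.0421  0.2348] x [ 0.104 -0.995 -0.   ] z [ 0.501  0.053 -0.864] F [-0.2  1.1 -3.3] T [-0.09  0.98 -0.02] w 0.1261 j [-0.41  0.1   0.48  2.23 -0.4   0.32 -1.06]
port loc mm (vs home tcp) [ 2.  -0.1 86.8] F port [-1.7  1.1 -2.8] T port [ 0.    0.98 -0.02] rot err deg [ 0.23 -0.01  0.03]
t 13.35 n 1 dist 0.0209 ang 0.24 F [-0.2  1.1 -3.3] w 0.126
[-0.01, 0.16, 2.08, -0.004, 0.0, -0.0]
```

apply_moves(commands=[[0,0.15,0.5,-0.004,0,0],[0,0,0.6,0,0,0],[0,0,0.6,0,0,0],[0,0,0.4,0,0,0],[0,0,0,0,0,0]])

```text
clock: 13.85
position: [0.5601, -0.0408, 0.2152]
ee_rot: [-2.015, 1.814, -0.485]
force: [0.7, 0.2, -2.7]
width: 0.125
```

Run:
```python
from ins import *
loc();plan(tp(.058,x=.0005),RT)
```

```text
13.85 p [ 0.5601 -0.0408  0.2152] x [ 0.105 -0.995 -0.   ] z [ 0.497  0.052 -0.866] F [ 0.7  0.2 -2.7] T [-0.12  1.   -0.03] w 0.1253 j [-0.36  0.15  0.42  2.23 -0.52  0.28 -0.96]
port loc mm (vs home tcp) [ 0.5  0.1 65.1] F port [-0.7  0.1 -2.7] T port [-0.02  1.   -0.02] rot err deg [-0.03 -0.01 -0.  ]
t 13.85 n 1 dist 0.0071 ang 0.03 F [ 0.7  0.2 -2.7] w 0.125
[0.01, -0.0, 0.71, 0.001, 0.0, 0.0]
```

apply_moves(commands=[[0,0,0.4,0,0,0],[0,0,0.4,0,0,0],[0,0,0,0,0,0]])

```text
clock: 14.15
position: [0.5642, -0.0403, 0.2083]
ee_rot: [-2.015, 1.814, -0.486]
force: [-0.1, 0.2, -3.8]
width: 0.131
```

Run:
```python
from ins import *
loc();shot("top","top11",(235,175,290,215),12);shot("side","side11",(220,110,320,235),4.8)
```

```text
14.15 p [ 0.5642 -0.0403  0.2083] x [ 0.105 -0.994 -0.   ] z [ 0.497  0.053 -0.866] F [-0.1  0.2 -3.8] T [-0.13  1.05 -0.03] w 0.1306 j [-0.33  0.17  0.4   2.23 -0.56  0.27 -0.92]
port loc mm (vs home tcp) [ 0.6  0.2 57. ] F port [-1.9  0.2 -3.3] T port [-0.03  1.06 -0.01] rot err deg [-0.02 -0.02 -0.  ]
```

View pics/side11_c.png

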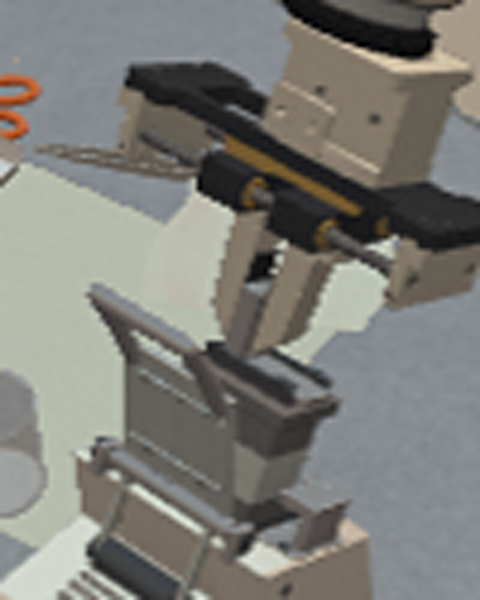

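View pics/top11_c.png

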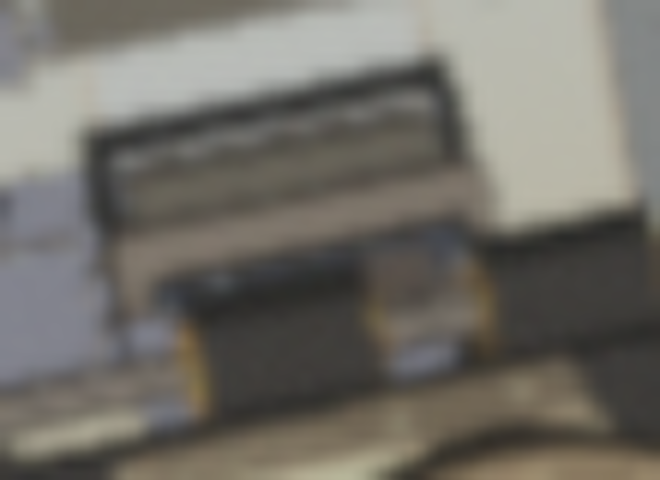

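apply_moves(commands=[[0,0,0.5,0,0,0],[0,0,0.5,0,0,0],[0,0,0.5,0,0,0],[0,0,0,0,0,0]])

```text
clock: 14.65
position: [0.5717, -0.0395, 0.1948]
ee_rot: [-2.015, 1.815, -0.485]
force: [-0.1, 0.4, -2.6]
width: 0.129
```

Run:
```python
from ins import *
loc();plan(tp(.02,x=.0005),RT,step=.007)
```

```text
14.65 p [ 0.5717 -0.0395  0.1948] x [ 0.105 -0.995 -0.   ] z [ 0.496  0.052 -0.866] F [-0.1  0.4 -2.6] T [-0.14  1.03 -0.07] w 0.1291 j [-0.28  0.21  0.34  2.23 -0.63  0.24 -0.85]
port loc mm (vs home tcp) [ 0.3  0.2 41.6] F port [-1.3  0.4 -2.2] T port [-0.06  1.04 -0.04] rot err deg [-0.05 -0.01 -0.  ]
t 14.65 n 4 dist 0.0216 ang 0.05 F [-0.1  0.4 -2.6] w 0.129
[0.0, -0.0, 0.54, 0.0, 0.0, 0.0]
[0.0, -0.0, 0.54, 0.0, 0.0, 0.0]
[0.0, -0.0, 0.54, 0.0, 0.0, 0.0]
[0.0, -0.0, 0.54, 0.0, 0.0, 0.0]
```

apply_moves(commands=[[0,0,0.6,0,0,0],[0,0,0.6,0,0,0],[0,0,0.6,0,0,0],[0,0,0.4,0,0,0],[0,0,0,0,0,0]])

```text
clock: 15.15
position: [0.5826, -0.0385, 0.1759]
ee_rot: [-2.015, 1.815, -0.485]
force: [0.2, -0.6, -2.8]
width: 0.13
```

Run:
```python
from ins import *
loc();plan(tp(.008,x=.0005),RT,step=.004)
```

```text
15.15 p [ 0.5826 -0.0385  0.1759] x [ 0.104 -0.995 -0.   ] z [ 0.497  0.052 -0.866] F [ 0.2 -0.6 -2.8] T [-0.11  1.02  0.02] w 0.1299 j [-0.2   0.26  0.25  2.22 -0.71  0.2  -0.77]
port loc mm (vs home tcp) [ 0.4  0.1 19.7] F port [-1.2 -0.6 -2.5] T port [0.01 1.03 0.02] rot err deg [-0.04 -0.01  0.01]
t 15.15 n 3 dist 0.0117 ang 0.05 F [ 0.2 -0.6 -2.8] w 0.13
[0.0, -0.0, 0.39, 0.0, 0.0, -0.0]
[0.0, -0.0, 0.39, 0.0, 0.0, -0.0]
[0.0, -0.0, 0.39, 0.0, 0.0, -0.0]
```

apply_moves(commands=[[0,0,0.5,0,0,0],[0,0,0.5,0,0,0],[0,0,0.4,0,0,0],[0,0,0,0,0,0]], newtons=60)

```text
clock: 15.55
position: [0.5899, -0.0379, 0.1645]
ee_rot: [-2.014, 1.814, -0.486]
force: [-4.3, -0.9, 3.6]
width: 0.125
```

Run:
```python
from ins import *
loc()
```

```text
15.55 p [ 0.5899 -0.0379  0.1645] x [ 0.104 -0.995 -0.   ] z [ 0.498  0.052 -0.866] F [-4.3 -0.9  3.6] T [-0.05  0.95  0.09] w 0.1253 j [-0.15  0.29  0.19  2.22 -0.76  0.17 -0.73]
port loc mm (vs home tcp) [ 1.  -0.1  6.2] F port [-2.  -0.4  5.3] T port [0.09 0.95 0.06] rot err deg [ 0.03 -0.    0.02]
```

apply_moves(commands=[[0,0,0.4,0,0,0],[0,0,0.4,0,0,0],[0,0,0.3,0,0,0],[0,0,0,0,0,0]])

```text
clock: 15.95
position: [0.5943, -0.0376, 0.1577]
ee_rot: [-2.011, 1.813, -0.487]
force: [-35.0, -2.5, 44.7]
width: 0.127
```

Run:
```python
from ins import *
loc()
```

```text
15.95 p [ 0.5943 -0.0376  0.1577] x [ 0.104 -0.995 -0.001] z [ 0.5    0.054 -0.864] F [-35.   -2.5  44.7] T [0.3  2.3  0.49] w 0.1271 j [-0.11  0.3   0.15  2.21 -0.8   0.15 -0.69]
port loc mm (vs home tcp) [ 1.4 -0.3 -1.9] F port [-8.   1.2 56.3] T port [0.71 2.26 0.15] rot err deg [ 0.2  -0.06  0.07]
```

apply_moves(commands=[[0,0.05,-0.25,0,0,0],[0,0,0,0,0,0]])

```text
clock: 16.15
position: [0.5939, -0.0376, 0.1585]
ee_rot: [-2.013, 1.813, -0.489]
force: [-4.2, -0.7, 6.7]
width: 0.131
```

Run:
```python
from ins import *
loc()
```

```text
16.15 p [ 0.5939 -0.0376  0.1585] x [ 0.104 -0.995  0.   ] z [ 0.5    0.052 -0.864] F [-4.2 -0.7  6.7] T [-0.17  0.7  -0.04] w 0.131 j [-0.12  0.3   0.15  2.21 -0.79  0.15 -0.69]
port loc mm (vs home tcp) [ 1.5 -0.2 -1. ] F port [-0.4 -0.2  7.9] T port [-0.1   0.71  0.01] rot err deg [0.17 0.01 0.01]
```

apply_moves(commands=[[0,0,0.12,0,0,0],[-0.2,0,0,0,0,0],[-0.4,0,0,0,0,0],[0,0,0,0,0,0]])

```text
clock: 16.55
position: [0.5937, -0.0325, 0.158]
ee_rot: [-2.011, 1.814, -0.49]
force: [-19.8, -4.7, 26.8]
width: 0.131
```

Run:
```python
from ins import *
loc();shot("side","side12",(220,110,320,235),4.8)
```

```text
16.55 p [ 0.5937 -0.0325  0.158 ] x [ 0.103 -0.995  0.   ] z [ 0.501  0.051 -0.864] F [-19.8  -4.7  26.8] T [-0.41  1.31 -0.1 ] w 0.1306 j [-0.14  0.3   0.17  2.22 -0.8   0.14 -0.7 ]
port loc mm (vs home tcp) [ 1.5  4.8 -1.6] F port [-4.1 -2.6 33.3] T port [-0.29  1.34  0.05] rot err deg [0.22 0.08 0.08]
```

View pics/side12_c.png

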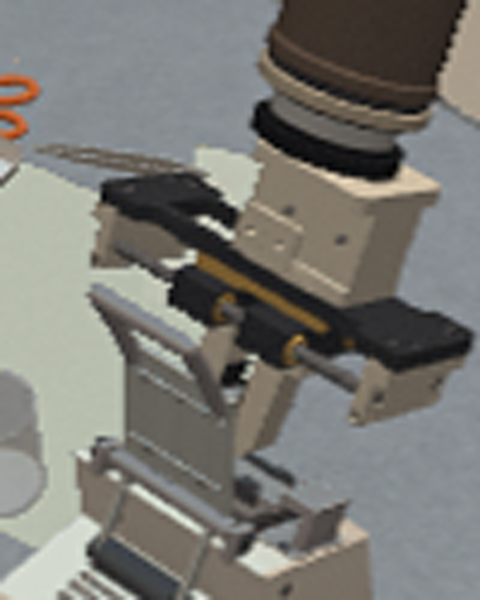

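apply_moves(commands=[[-0.3,0,0,0,0,0],[-0.3,0,0,0,0,0],[-0.3,0,0,0,0,0],[0,0,0,0,0,0]])

```text
clock: 17.0
position: [0.5928, -0.0235, 0.158]
ee_rot: [-2.011, 1.814, -0.49]
force: [-20.2, -4.4, 27.3]
width: 0.124
```

Run:
```python
from ins import *
loc()
```

```text
17.0 p [ 0.5928 -0.0235  0.158 ] x [ 0.103 -0.995  0.   ] z [ 0.501  0.051 -0.864] F [-20.2  -4.4  27.3] T [-0.37  1.3  -0.09] w 0.1239 j [-0.19  0.3   0.19  2.22 -0.8   0.14 -0.71]
port loc mm (vs home tcp) [ 1.5 13.9 -1.6] F port [-4.1 -2.2 33.9] T port [-0.25  1.33  0.03] rot err deg [0.22 0.07 0.09]
```

Sliding freely at 13.9 mm. I'll go on to the stop.

apply_moves(commands=[[-0.2,0,0,0,0,0],[-0.2,0,0,0,0,0],[-0.2,0,0,0,0,0],[0,0,0,0,0,0]])

```text
clock: 17.4
position: [0.5925, -0.0213, 0.1581]
ee_rot: [-2.007, 1.82, -0.496]
force: [-19.5, -14.3, 25.4]
width: 0.132
```

Run:
```python
from ins import *
loc()
```

```text
17.4 p [ 0.5925 -0.0213  0.1581] x [ 0.097 -0.995  0.003] z [ 0.502  0.046 -0.864] F [-19.5 -14.3  25.4] T [-2.3   1.43 -1.19] w 0.1316 j [-0.21  0.3   0.21  2.23 -0.8   0.13 -0.72]
port loc mm (vs home tcp) [ 1.5 16.2 -1.5] F port [ -5.4 -12.2  32.5] T port [-2.44  1.66  0.04] rot err deg [0.28 0.37 0.29]
```

apply_moves(commands=[[0.35,0,0,0,0,0],[0,0,-0.12,0,0,0],[0,0,0,0,0,0]])

```text
clock: 17.7
position: [0.5924, -0.0214, 0.1583]
ee_rot: [-2.011, 1.815, -0.49]
force: [-5.2, -4.2, 6.9]
width: 0.129
```

Run:
```python
from ins import *
loc()
```

```text
17.7 p [ 0.5924 -0.0214  0.1583] x [ 0.102 -0.995  0.001] z [ 0.5    0.051 -0.864] F [-5.2 -4.2  6.9] T [-0.91  0.63 -0.49] w 0.1291 j [-0.2   0.3   0.21  2.22 -0.8   0.14 -0.72]
port loc mm (vs home tcp) [ 1.6 16.1 -1.3] F port [-1.5 -3.7  8.8] T port [-0.98  0.73 -0.01] rot err deg [0.19 0.11 0.09]
```

apply_moves(commands=[[0,0,0,0,0,0],[0,0,0,0,0,0],[0,0,0,0,0,0]], claw=0.6)

```text
clock: 18.0
position: [0.5917, -0.0195, 0.1569]
ee_rot: [-2.015, 1.813, -0.486]
force: [-0.9, 0.5, 0.5]
width: 0.197
```

Run:
```python
from ins import *
loc();shot("side","side13",(220,110,320,235),4.8)
```

```text
18.0 p [ 0.5917 -0.0195  0.1569] x [ 0.105 -0.994 -0.   ] z [ 0.498  0.053 -0.866] F [-0.9  0.5  0.5] T [-0.04  0.55  0.03] w 0.1967 j [-0.2   0.3   0.2   2.22 -0.8   0.14 -0.72]
port loc mm (vs home tcp) [ 0.5 18.  -2.2] F port [-0.5  0.5  0.9] T port [0.03 0.55 0.01] rot err deg [ 0.02 -0.03 -0.03]
```

View pics/side13_c.png

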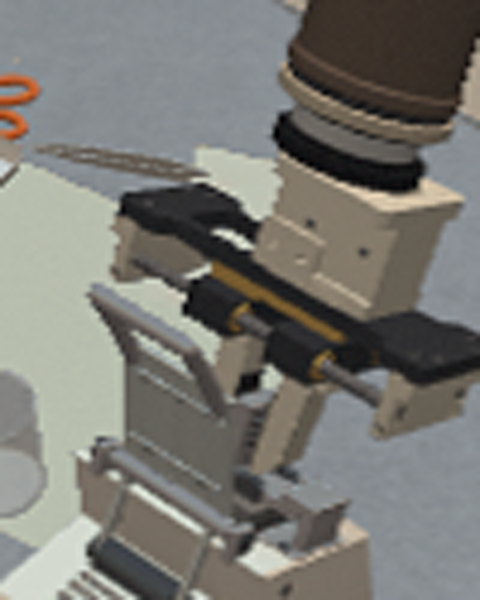

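apply_moves(commands=[[0.15,0,0,0,0,0],[0,0,-1.5,0,0,0],[0,0,-2.5,0,0,0],[0,0,-4,0,0,0],[0,0,-4,0,0,0]])

```text
clock: 18.55
position: [0.5408, -0.0249, 0.2472]
ee_rot: [-2.018, 1.81, -0.487]
force: [0.3, 0.7, 1.2]
width: 0.201
```

apply_moves(commands=[[3,0,-3,0,0,0],[4,1,-2,0,0,0],[4,2,0,0,0,0],[4,2,0,0,0,0],[4,2,0,0,0,0]])

```text
clock: 19.05
position: [0.4854, -0.1918, 0.2609]
ee_rot: [-2.02, 1.811, -0.476]
force: [0.4, 0.1, -0.5]
width: 0.201
```

Run:
```python
from ins import *
loc();shot("side","side14",(220,110,320,260),4);shot("top","top14",(215,140,315,245),5.5)
```

```text
19.05 p [ 0.4854 -0.1918  0.2609] x [ 0.11  -0.994 -0.004] z [ 0.492  0.058 -0.869] F [ 0.4  0.1 -0.5] T [-0.02  0.61 -0.01] w 0.2014 j [-0.55  0.04  1.08  2.22 -0.67  0.57 -0.43]
port loc mm (vs home tcp) [ -54.7 -142.3  149.7] F port [ 0.1  0.1 -0.6] T port [ 0.03  0.61 -0.03] rot err deg [-0.29 -0.36 -0.16]
```

View pics/side14_c.png

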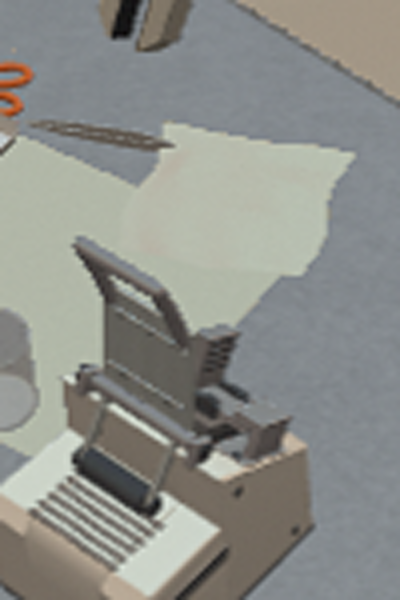

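View pics/top14_c.png

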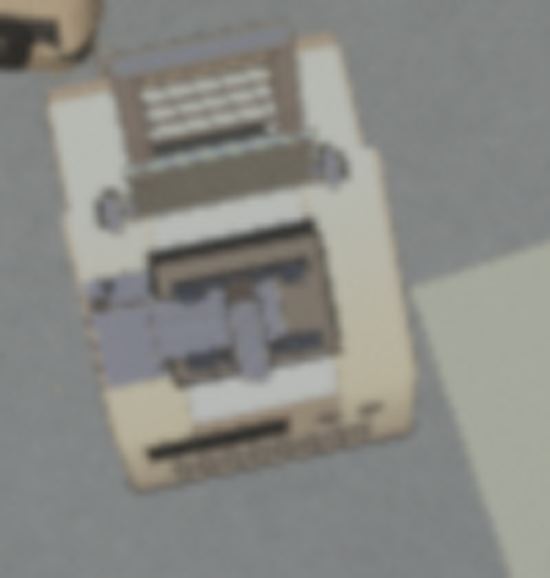

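Run:
```python
from ins import *
np.set_printoptions(precision=1,suppress=True)
W=(world("top",np.load("pics/top14d.npy"))-C)@RP*1000
P=W[180:215,240:285].reshape(-1,3)
f=P[(P[:,2]>44)&(P[:,2]<65)&(abs(P[:,0])<25)];print("fin top",len(f),np.median(f,0),f.min(0),f.max(0))
# flange top face near -y side, beyond slide
q=P[(P[:,1]<-18)&(P[:,1]>-30)&(abs(P[:,0])<20)&(P[:,2]<30)];print("flange top z",len(q),np.median(q[:,2]),"(home 10, locked ~12)")
t=P[(P[:,1]>10)&(P[:,1]<30)&(abs(P[:,0])<9)&(P[:,2]<30)];print("tongue z",len(t),np.median(t[:,2]),"(home 16.3)")
# bystanders unchanged?
a=world("top",np.load("pics/top0d.npy"));b=world("top",np.load("pics/top14d.npy"))
for n,(u,v,r) in dict(beaker=(330,185,14),bottle=(150,158,14),timer=(208,290,14)).items():
    A=cv2.imread("pics/top0.png")[v-r:v+r,u-r:u+r].astype(float);B=cv2.imread("pics/top14.png")[v-r:v+r,u-r:u+r].astype(float)
    print(n,"mean abs diff",np.abs(A-B).mean())
```

```text
fin top 104 [ 2.2  1.3 57.5] [-15.5  -5.4  44.4] [16.8  7.8 61.5]
flange top z 98 16.035155568262464 (home 10, locked ~12)
tongue z 73 19.932823744070202 (home 16.3)
beaker mean abs diff 14.346513605442176
bottle mean abs diff 12.768707482993197
timer mean abs diff 14.563775510204081
```

Run:
```python
from ins import *
W=(world("top",np.load("pics/top14d.npy"))-C)@RP*1000
P=W[150:225,225:300].reshape(-1,3)
def m(x0,x1,y0,y1,z0,z1):
    k=(P[:,0]>x0)&(P[:,0]<x1)&(P[:,1]>y0)&(P[:,1]<y1)&(P[:,2]>z0)&(P[:,2]<z1);return k.sum(),np.median(P[k,2]).round(2)
print("lip top (26.5)",m(-13,10,42,57,15,40)); print("mouth plane right (0)",m(-40,40,-60,-40,-15,15))
A=cv2.imread("pics/top0.png");B=cv2.imread("pics/top14.png")
for n,(u,v,r) in dict(bg=(120,350,14),beaker=(330,185,20),bottle=(150,158,20),timer=(208,290,20)).items():
    a=cv2.cvtColor(A,6)[v-r:v+r,u-r:u+r].astype(np.float32);b=cv2.cvtColor(B,6)[v-r:v+r,u-r:u+r].astype(np.float32)
    print(n,a.mean(),b.mean(),cv2.phaseCorrelate(a,b))
s,_=st()
A=cv2.imread("pics/side0.png");B=cv2.imread("pics/side14.png")
for n,(u,v,r) in dict(beaker=(218,203,18),bottle=(304,328,24),timer=(358,230,16)).items():
    a=cv2.cvtColor(A,6)[v-r:v+r,u-r:u+r].astype(np.float32);b=cv2.cvtColor(B,6)[v-r:v+r,u-r:u+r].astype(np.float32)
    print("side",n,a.mean(),b.mean(),cv2.phaseCorrelate(a,b))
```

```text
lip top (26.5) (np.int64(71), np.float64(27.09))
mouth plane right (0) (np.int64(310), np.float64(0.91))
bg 116.22449 129.83418 ((0.05375838703745295, 0.0031209585491094316), 0.936856218708886)
beaker 134.51813 149.03813 ((-0.05947735448415159, -0.13739417499639828), 0.9841393250226974)
bottle 108.495 121.54437 ((0.0018414559369261951, 0.05221124791500742), 0.9244972825050354)
timer 128.01 142.34875 ((-0.043258877932906614, -0.05243692903519204), 0.8856669017672538)
19.15 p [ 0.4846 -0.1944  0.2601] x [ 0.106 -0.994 -0.001] z [ 0.49   0.054 -0.87 ] F [ 0.1 -0.8 -0.5] T [-0.1   0.6  -0.03] w 0.1986 j [-0.55  0.05  1.09  2.22 -0.67  0.57 -0.43]
side beaker 154.1983 156.54398 ((0.020080167002070937, 0.01206279851312786), 1.0025714484997739)
side bottle 119.54123 121.36632 ((-0.0039817268924799976, -0.05078164316294931), 1.0022286882417069)
side timer 145.16211 147.29688 ((-0.02437142994923036, 0.009638685591461638), 0.996781827416271)
```

Run:
```python
from cell import order
print(order.sign_off())
```

```text
the job is handed in; nothing more can be done
None
```

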